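# Clear the stone chips off a crank-driven microscope stage

### The arm

A 6-joint arm with a two-finger parallel gripper is mounted at the origin on the work surface. World frame = base frame: x ahead of the robot, y to its left, z up, the work surface at z = 0. Lengths are in m, angles in rad, forces in N, time in s.
With the tool pointing down it reaches from about 0.3 to 0.95 m from the base axis. Payload 3.1 kg.
Tool frame: the origin (TCP) lies at the very end of the fingers, on their centre line; the grasp point (between the pads) lies 19 mm behind it (manip.grip_point_offset is the distance from the TCP to the grasp point, in m); z points along the fingers, y is the line along which they close (so a half turn about z gives the same grasp; the last joint's range is limited). The gripper opens to 85 mm and grips with 20 to 120 N. Pads are 22 mm wide; open, the fingers measure 114 mm over their backs; the gripper's body (76 mm by 85 mm) begins 54 mm behind the grasp point. The pads swing forward as they close: fully open they stand 13 mm farther back than shut.
Start: joints at [-1.236, 0.308, 1.634, -0, 1.2, -0.07], TCP at [0.246, -0.575, 0.231] pointing down, gripper open.
Joint ranges: [-3.06, 3.06], [-0.79, 1.96], [0.05, 2.63], [-1.19, 4.34], [0.05, 2.64], [-2.94, 2.94]. Speed limits (rad/s): [2.79, 2.79, 3.14, 3.14, 3.14, 3.14].

### API

Orientations are given as a unit quaternion [w, x, y, z].
In Python, from bench import manip, viewer gives the robot as it stands. The module is installed in compiled form; this text tells all that it offers.
- The arm moves only by the shell command python3 -m pendant 'ROWS' [FORCE]. ROWS is JSON, a list of rows, each an object with "slide": the shift along the tool's x, y, z in mm, a list of three; "rotation": the turn, a rotation vector about the tool's x, y, z in degrees, a list of three; "grip": the finger opening in mm, from 0 to 85.4. In form: [{"slide": [dx, dy, dz], "rotation": [rx, ry, rz], "grip": grip}, ...]. A call has 1 to 12 rows; each row is the pose to reach, as a shift and turn from the pose commanded when the call began, along the tool's axes at that moment; what a row does not reach only later rows make up. A row lasts 1/10 s, in which the tool goes at most 50 mm and 8.59 degrees, less where a joint would pass 70% of its speed; a pose out of reach is approached as far as the arm can. A call with a gripper value outside its range is refused whole. The fingers move at their own pace and stop on an object; FORCE is the grip in N (left out, the last holds). Time passes only in rows, so rows that repeat a pose let the fingers close. It gives the time, the measured TCP pose, the force and the opening at its end, in the units of the state.
- manip.get_obs(): the state, without advancing time (a new reading comes with each control period).
- viewer.read_camera(name): name is "scene" or "top"; returns the picture (400x640x3 uint8, red, green, blue); there is no depth.
- viewer.camera_params(name): a dict with "mtx" (3x3 intrinsics, pixels), "k1" (the pictures are not rectified: a ray, as slopes to the right and down, at radius r is drawn at 1 + k1 r^2 times it, then the intrinsics apply), "R" (3x3) and "t" (3): a world point X has camera coordinates R X + t. Camera axes: x right, y down, z forward; pixel columns grow to the right and rows downward; lengths in m; the calibration is good to about 2 mm. A picture is of the moment at which its call begins. camera_params takes no time and is no camera call.
- manip.hand_in(): hands the job in, once; it reports no verdict.
Trained networks look in the newest picture that a camera, given by its name, has taken for a name from the list of things; names that differ only in an ending like _2 or _b are one class to them, and where a whole thing is asked for, a point or a joint stands for the part that bears it (a point fixed in the world has none). Each returns a list of dicts, best first, with "confidence" (0 to 1); they miss things now and then, are a little off and sometimes report something else, mostly with a low value. They report only what shows in the picture. A call takes as long as a camera call.
- viewer.spot_in(camera, thing): "box" ([centre column, centre row, width, height] in pixels, round what is visible of it).
- viewer.silhouettes(camera, thing): "region" (400x640 bool, what is visible of it) and "box" ([centre column, centre row, width, height] in pixels, round what is visible of it).
- viewer.landmark_of(camera, thing): "xy" ([column, row] in pixels: a listed point, or the origin of a listed thing).
The state is a dict: "time_s": time; "joint_positions": joint angles; "qd": joint speeds; "joint_efforts": joint torques, N m; "tcp_pos": TCP position; "eef_rot": TCP orientation; "wrist_force": force on the tool from outside, world axes, zero at the start; "ft_torque": the same for the moment, N m; "opening": finger opening in m.
Only numpy, scipy, OpenCV 4.12 (cv2) and the standard library are available. Lean on these libraries where they do the work, as an engineer would, in place of code of your own. Each camera call takes 0.05 s, during which the arm holds its last target. There are 200 camera calls.

### The job

Wind the microscope stage all the way out with its hand crank (two full turns), then lift the stone specimen block or blocks off it and stand them in the wooden specimen tray the same way up. Next take the scraper block and wipe every stone chip off the open end of the stage into the catch tray, never touching the sharp chips with the gripper itself, stand the scraper back upright in the middle of its black mat, and only then wind the stage fully home under the microscope. Leave the jar, dish and bottle where they stand.

Things in the scene. Friction and masses are not known exactly. Their poses are not given: they have to be found in the camera images.
- machine: Inspection microscope with crank-driven stage, one fixed casting. Origin on the bench under the stage's middle line, z up, y along the stage's travel (roughly world y). In its frame (mm): base slab x -180..80, y -300..90, 30 high; microscope head, 52 diameter, 140 to 330 high, over (0, -255), boom to a post at (135, -255); crank gearbox 70 square, 60 high, at (-130, 30).
- catch_tray (a point): Middle of the floor of the open aluminium catch tray at the machine's +y end, machine frame (0, 166, 5) mm (fixed; inside 130 x 130 mm). Wall beside the stage 44 mm high above the bench, the other three walls 71 mm.
- plate_mid (a point): Centre of the top of the dark steel stage plate, 54 mm above the bench (axes as the machine). Plate 120 (x) x 260 (y) mm; rims 6 thick, 12 high on both long sides (108 between) and at the -y end; +y end open. Slides along machine y, 11.5 mm per rad of crank: from y = -159.5 (crank 0, under the microscope) to -15 (crank 12.57, open end 19 mm over the catch tray). Chips and blocks ride on it.
- crank (a joint): Crank angle in rad, counterclockwise seen from above positive; end stops at 0 (stage home under the microscope) and 12.57 (two full turns, stage fully out). Turns with about 2 to 4 N at the knob and stays where it is left. Starts at 0 to 0.5.
- crank_hub (a point): Point on the vertical crank axis, 100 mm above the bench.
- crank_knob (a point): Middle of the crank's upright black handle, 105 mm above the bench, 50 mm from the crank axis (at crank 0 on the hub's machine +x side). The handle is a cylinder 22 mm in diameter that spins freely on its pin, from 81 to 129 mm above the bench; the crank arm below it is 72 to 80 mm above the bench.
- scraper: Scraper block of grey plastic, 0.25 kg. Origin at the centre of its underside, z up. Foot 96 (x) x 50 (y) x 24 mm high, the wiping faces are its long sides (+y and -y); above it an upright grip 60 (x) x 24 (y) mm from 24 to 70 mm above the underside. Either wiping face serves.
- mat: Flat black rubber mat, fixed, 130 (x) x 150 (y) x 4 mm, the scraper's place. Origin at the centre of its underside on the bench.
- rack: Open wooden specimen tray, fixed, outside 130 (x) x 170 (y) mm, 22 mm high, walls and floor 4 mm. Origin at the centre of its underside. Tray and mat lie one on the left and one on the right of the machine, either way round.
- block1: Cut stone specimen block 70 (x) x 36 (y) x 42 (z) mm, 0.2 to 0.35 kg, standing on the stage plate near its -y end. Origin at the centre of its underside. May be absent (one or two are present).
- block2: Cut stone specimen block 70 (x) x 36 (y) x 42 (z) mm, 0.2 to 0.35 kg, standing on the stage plate near its -y end. Origin at the centre of its underside. May be absent (one or two are present).
- chip1: Loose stone chip, a flat irregular flake 35 to 45 mm long, 20 to 30 mm wide, 9 to 12 mm thick, about 20 g, lying on the stage plate. Origin at the centre of its underside. May be absent (three to six are present).
- chip2: Loose stone chip, a flat irregular flake 35 to 45 mm long, 20 to 30 mm wide, 9 to 12 mm thick, about 20 g, lying on the stage plate. Origin at the centre of its underside. May be absent (three to six are present).
- chip3: Loose stone chip, a flat irregular flake 35 to 45 mm long, 20 to 30 mm wide, 9 to 12 mm thick, about 20 g, lying on the stage plate. Origin at the centre of its underside. May be absent (three to six are present).
- chip4: Loose stone chip, a flat irregular flake 35 to 45 mm long, 20 to 30 mm wide, 9 to 12 mm thick, about 20 g, lying on the stage plate. Origin at the centre of its underside. May be absent (three to six are present).
- chip5: Loose stone chip, a flat irregular flake 35 to 45 mm long, 20 to 30 mm wide, 9 to 12 mm thick, about 20 g, lying on the stage plate. Origin at the centre of its underside. May be absent (three to six are present).
- chip6: Loose stone chip, a flat irregular flake 35 to 45 mm long, 20 to 30 mm wide, 9 to 12 mm thick, about 20 g, lying on the stage plate. Origin at the centre of its underside. May be absent (three to six are present).
- jar: Amber jar, 60 mm diameter, 90 mm high, standing on the bench near the machine; to be left alone. Origin at the centre of its underside.
- dish: Glass dish, 90 mm diameter, 18 mm high, standing on the bench near the machine; to be left alone. Origin at the centre of its underside.
- flask: White bottle, 52 mm diameter, 110 mm high, standing on the bench near the machine; to be left alone. Origin at the centre of its underside.

How it is judged:
By the outcome, as a careful person would: the job done as asked, in the order asked, and still so for the second after the job is handed in, with the robot touching nothing.
Of block1, block2 only 1 to 2 are there at a start; the rules pass over those that are not, and their reading is None.
Of chip1, chip2, chip3, chip4, chip5, chip6 only 3 to 6 are there at a start; the rules pass over those that are not, and their reading is None.
At some moment in a run one of scraper, block1, block2 may be knocked a few centimetres aside while the robot is not near it.
Once in a run the grip may slacken for a moment while it holds something.
It also fails if it takes over 210 s, if anything falls off the work surface, if the arm or the gripper's body presses on something with over 40 N, if the wrist force passes 120 N, or if a joint passes its speed limit or range.

## Working session

There is one attempt and no reset: what is moved stays moved. The work goes in short steps, Python scripts to look and compute and a shell command to move; the robot and the scene stay as the last step left them, time stands still between calls to the robot, and variables do not carry over. Pictures are saved under pics/ and viewed, on a budget of 14 in all, crops included, one or two more only if the job needs it, and the job is handed in when it is done.

```bash
mkdir -p pics
cat > h.py <<'E'
import numpy as np, cv2
from scipy.spatial.transform import Rotation as Ro
from bench import manip, viewer
def ray(cam,px):
    p=viewer.camera_params(cam);K=np.array(p["mtx"]);R=np.array(p["R"]);t=np.array(p["t"])
    d=np.array([(px[0]-K[0,2])/K[0,0],(px[1]-K[1,2])/K[1,1]]);u=d.copy()
    for _ in range(20): u=d/(1+p["k1"]*(u@u))
    return -R.T@t, R.T@np.array([u[0],u[1],1])
def at(cam,px,z):
    o,d=ray(cam,px); return o+d*(z-o[2])/d[2]
def proj(cam,X):
    p=viewer.camera_params(cam);K=np.array(p["mtx"]);c=np.array(p["R"])@np.array(X)+np.array(p["t"])
    u=c[:2]/c[2];u=u*(1+p["k1"]*(u@u));return K[:2,:2]@u+K[:2,2]
def snap(cam,name):
    im=viewer.read_camera(cam);cv2.imwrite(f"pics/{name}.png",im[:,:,::-1]);return im
def tool(X,z=None):
    "offset in tool mm from current measured TCP to X (world m)"
    o=manip.get_obs();R=Ro.from_quat(np.roll(o["eef_rot"],-1))
    return (R.inv().apply(np.array(X)-o["tcp_pos"])*1000).round(1)
E
python3 - <<'E'
from h import *
o=manip.get_obs();print(o)
print(Ro.from_quat(np.roll(o["eef_rot"],-1)).as_matrix().round(3))
snap("top","t0");snap("scene","s0")
for c in("top","scene"):
    p=viewer.camera_params(c);print(c,(-np.array(p["R"]).T@np.array(p["t"])).round(3),np.array(p["R"]).round(2).tolist())
Z=dict(crank_hub=.1,crank_knob=.105,catch_tray=.005,plate_mid=.054,scraper=0.004,mat=0,rack=0,block1=.054,chip1=.054,jar=0,dish=0,flask=0,machine=0)
for n,z in Z.items():
    for c in("top","scene"):
        for r in viewer.landmark_of(c,n)[:6]:
            if r["confidence"]>.3: print(n,c,round(r["confidence"],2),np.round(r["xy"]),at(c,r["xy"],z).round(4))
E
```

```text
{'time_s': 0.0, 'joint_positions': array([-1.23568168e+00,  3.08985157e-01,  1.63517610e+00,  7.85718149e-06,
        1.19971001e+00, -6.96945587e-02]), 'qd': array([-7.42565775e-05,  8.66070352e-04,  9.22328936e-04,  1.72215371e-03,
        7.62162964e-04,  1.24466784e-03]), 'joint_efforts': array([-2.23112205e-03, -4.15255988e+01, -2.76665980e+01, -3.02474918e-04,
        1.03195748e-02, -9.26082635e-06]), 'tcp_pos': array([ 0.24586306, -0.57372138,  0.23006442]), 'eef_rot': array([-1.12977369e-03,  9.79585676e-01,  2.01023894e-01, -1.47126735e-04]), 'wrist_force': array([-0.48030529, -0.5760228 , -0.42464763]), 'ft_torque': array([ 0.0181959 , -0.06146791, -0.00569083]), 'opening': 0.08495205957088164}
[[ 0.919  0.394 -0.001]
 [ 0.394 -0.919  0.002]
 [ 0.    -0.002 -1.   ]]
top [ 0.447 -0.014  1.384] [[0.02, -1.0, 0.01], [-0.99, -0.02, -0.13], [0.13, -0.0, -0.99]]
scene [ 0.983 -0.375  1.046] [[0.73, 0.68, -0.0], [0.6, -0.64, -0.48], [-0.33, 0.35, -0.88]]
crank_hub top 0.89 [297. 262.] [0.4433 0.0466 0.1   ]
crank_hub scene 0.74 [307. 206.] [ 0.6129 -0.023   0.1   ]
crank_hub scen
[... 1221 characters left out ...]
-0.0733  0.054 ]
chip1 scene 0.62 [304. 218.] [ 0.6148 -0.0382  0.054 ]
chip1 scene 0.57 [280. 216.] [ 0.5618 -0.0798  0.054 ]
chip1 scene 0.52 [287. 209.] [ 0.5606 -0.0506  0.054 ]
jar top 0.73 [275. 154.] [0.7655 0.1263 0.    ]
jar scene 0.94 [383. 221.] [0.7698 0.1284 0.    ]
dish top 0.61 [336. 156.] [ 0.7638 -0.0591  0.    ]
dish scene 0.97 [339. 265.] [ 0.7661 -0.061   0.    ]
flask top 0.62 [192. 187.] [0.6591 0.3681 0.    ]
flask scene 0.9 [400. 151.] [0.6549 0.3651 0.    ]
flask scene 0.6 [339. 262.] [ 0.7607 -0.052   0.    ]
machine top 0.85 [312. 218.] [0.5753 0.0101 0.    ]
machine top 0.7 [346. 204.] [ 0.6176 -0.0907  0.    ]
machine scene 0.57 [309. 206.] [0.5782 0.0179 0.    ]
```

View pics/t0.png

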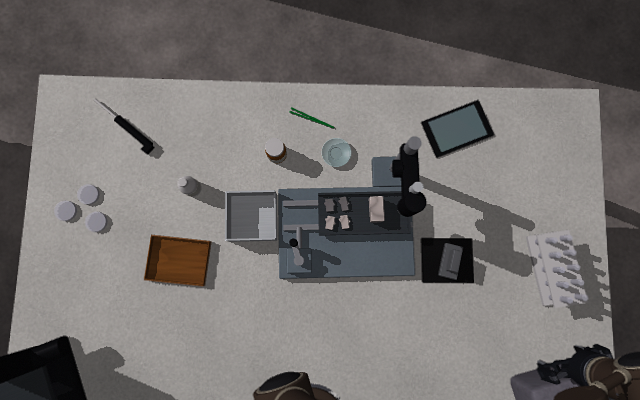

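View pics/s0.png

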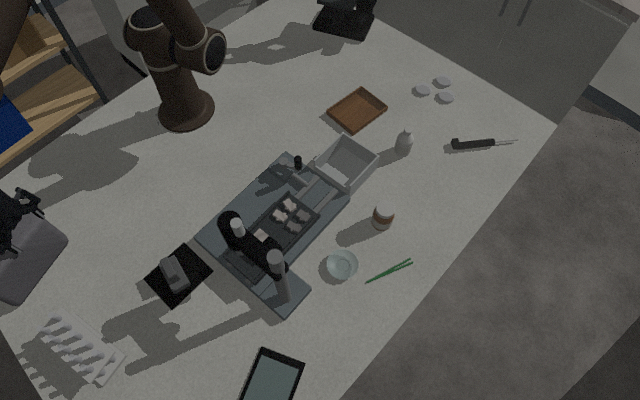

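The pictures show one block (top 376,208), four chips around (337,213), the crank knob at (295,242), the scraper on the mat at (450,261) and the rack at (181,259). Next I'll pin down the yaws and the crank.

```bash
cat >> h.py <<'E'
def sil(c,n,z,k=1):
    for r in viewer.silhouettes(c,n)[:k]:
        m=r["region"].astype(np.uint8);P=np.argwhere(m)[:,::-1].astype(float)
        W=np.array([at(c,p,z)[:2] for p in P]).astype(np.float32)
        (x,y),(w,h),a=cv2.minAreaRect(W*1000); print("sil",n,c,round(r["confidence"],2),"ctr",round(x,1),round(y,1),"size",round(w),round(h),"ang",round(a,1),len(P))
def lm(n,z,cams=("top","scene"),th=.3):
    for c in cams:
        for r in viewer.landmark_of(c,n):
            if r["confidence"]>th: print(n,c,round(r["confidence"],2),np.round(r["xy"]),(at(c,r["xy"],z)*1000).round(1))
def crop(im,name,x0,x1,y0,y1,s): cv2.imwrite(f"pics/{name}.png",cv2.resize(im[y0:y1,x0:x1,::-1],None,fx=s,fy=s,interpolation=cv2.INTER_CUBIC))
E
python3 - <<'E'
from h import *
im=cv2.imread("pics/t0.png")[:,:,::-1]
crop(im,"t0c",215,480,130,290,3)
sil("top","scraper",.05);sil("scene","scraper",.05);sil("top","mat",.004);sil("top","rack",.022);sil("scene","rack",.022);sil("top","catch_tray",.071);sil("top","plate_mid",.066);sil("top","block1",.096,2);sil("top","machine",.03)
sil("top","crank_knob",.105);sil("scene","crank_knob",.105)
print(proj("top",[.447,.044,.1]),proj("scene",[.447,.044,.1]))
for c in("top","scene"):print(viewer.spot_in(c,"crank_knob")[:3])
E
```

```text
sil scraper top 0.81 ctr 459.8 -382.6 size 54 95 ang 77.3 613
sil scraper scene 0.69 ctr 475.0 -390.4 size 53 111 ang 77.7 730Traceback (most recent call last):
  File "<stdin>", line 4, in <module>
  File "h.py", line 23, in sil
    W=np.array([at(c,p,z)[:2] for p in P]).astype(np.float32)
                ~~^^^^^^^
  File "h.py", line 10, in at
    o,d=ray(cam,px); return o+d*(z-o[2])/d[2]
        ~~~^^^^^^^^
  File "h.py", line 5, in ray
    p=viewer.camera_params(cam);K=np.array(p["mtx"]);R=np.array(p["R"]);t=np.array(p["t"])
ValueError: time passes only in moves, steps and waits
```

View pics/t0c.png

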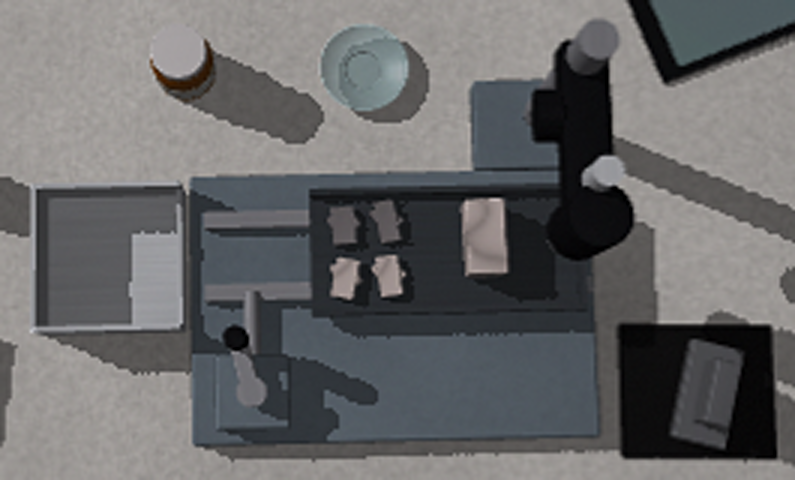

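```bash
sed -i 's/^def ray/_c={}\ndef cp(c):\n    if c not in _c: _c[c]=viewer.camera_params(c)\n    return _c[c]\ndef ray/; s/p=viewer.camera_params(cam)/p=cp(cam)/' h.py
python3 - <<'E'
from h import *
for p in((278.7,189.3),(279,278.3),(414,275.3)): print("slab",(at("top",p,.03)*1000).round(1))
for p in((15+215-215+0,0),): pass
for p in((318.3,193),(318.5,235),):print("plate open corner",(at("top",p,.066)*1000).round(1))
print("knobtop",(at("top",(293.3,242.3),.129)*1000).round(1),"hub",(at("top",(298.5,260),.09)*1000).round(1))
for t in("mat",.004),("rack",.022),("catch_tray",.071),("plate_mid",.066),("block1",.096),("machine",.03),("crank_knob",.105):
    sil("top",*t); sil("scene",*t)
E
```

```text
slab [653.8 108.9  30. ]
slab [397.4  98.6  30. ]
slab [ 415.4 -286.1   30. ]
plate open corner [640.5  -7.4  66. ]
plate open corner [521.2 -10.9  66. ]
knobtop [496.6  55.7 129. ] hub [450.2  42.1  90. ]
sil mat top 0.29 ctr 601.7 -28.6 size 411 596 ang 4.4 16073
sil mat scene 0.93 ctr 466.0 -388.0 size 130 151 ang 1.0 1621
sil rack top 0.86 ctr 444.0 391.4 size 176 136 ang 86.2 2879
sil rack scene 0.8 ctr 447.2 388.5 size 186 147 ang 85.5 1717
sil catch_tray top 0.77 ctr 593.7 -27.9 size 391 568 ang 4.6 16061
sil catch_tray scene 0.85 ctr 593.7 -17.8 size 341 548 ang 3.6 14728
sil plate_mid top 0.72 ctr 587.9 -136.3 size 121 261 ang 2.3 2856
sil plate_mid scene 0.56 ctr 593.1 -139.6 size 126 261 ang 2.5 2244
sil block1 top 0.65 ctr 596.9 -168.5 size 70 39 ang 1.4 346
sil machine top 0.63 ctr 606.4 -27.2 size 407 586 ang 3.0 16129
sil machine scene 0.86 ctr 580.4 -0.4 size 354 568 ang 2.8 14520
sil crank_knob top 0.66 ctr 473.4 48.5 size 71 23 ang 13.8 183
sil crank_knob scene 0.71 ctr 485.4 41.0 size 66 52 ang 44.2 262
```

Run:
```python
from h import *
print(tool([.4966,.0557,.200]))
R=Ro.from_quat(np.roll(manip.get_obs()["eef_rot"],-1));T=Ro.from_matrix(np.diag([1,-1,-1]));print((R.inv()*T).as_rotvec(True))
```

```text
[ 478.4 -480.6   31.3]
[-1.68390908e-04 -1.07770907e-03  2.31939596e+01]
```

```bash
R='{"slide":[400,-400,20],"rotation":[0,0,23.19],"grip":60}'; python3 -m pendant '[{"slide":[400,-402,20],"rotation":[0,0,23.2],"grip":60},{"slide":[400,-402,20],"rotation":[0,0,23.2],"grip":60},{"slide":[400,-402,20],"rotation":[0,0,23.2],"grip":60},{"slide":[400,-402,20],"rotation":[0,0,23.2],"grip":60},{"slide":[400,-402,20],"rotation":[0,0,23.2],"grip":60},{"slide":[400,-402,20],"rotation":[0,0,23.2],"grip":60},{"slide":[400,-402,20],"rotation":[0,0,23.2],"grip":60},{"slide":[400,-402,20],"rotation":[0,0,23.2],"grip":60},{"slide":[400,-402,20],"rotation":[0,0,23.2],"grip":60},{"slide":[400,-402,20],"rotation":[0,0,23.2],"grip":60},{"slide":[400,-402,20],"rotation":[0,0,23.2],"grip":60},{"slide":[400,-402,20],"rotation":[0,0,23.2],"grip":60}]'
python3 - <<'E'
from h import *
print(tool([.4966,.0557,.200]))
E
```

```text
time_s: 3.45
tcp_pos: [0.4565, -0.0437, 0.2116]
eef_rot: [-0.001, 1.0, 0.002, 0.001]
wrist_force: [0.0, -0.5, 0.2]
opening: 0.0601
[ 40.5 -99.2  11.8]
```

```bash
python3 -m pendant '[{"slide":[20,-50,6],"rotation":[0,0,0],"grip":60},{"slide":[40.5,-99,12],"rotation":[0,0,0],"grip":60},{"slide":[40.5,-99,12],"rotation":[0,0,0],"grip":60},{"slide":[40.5,-99,50],"rotation":[0,0,0],"grip":60},{"slide":[40.5,-99,90],"rotation":[0,0,0],"grip":60},{"slide":[40.5,-99,110],"rotation":[0,0,0],"grip":60},{"slide":[40.5,-99,119],"rotation":[0,0,0],"grip":60},{"slide":[40.5,-99,119],"rotation":[0,0,0],"grip":60}]' 25 ; python3 -m pendant '[{"slide":[0,0,0],"rotation":[0,0,0],"grip":10},{"slide":[0,0,0],"rotation":[0,0,0],"grip":10},{"slide":[0,0,0],"rotation":[0,0,0],"grip":10},{"slide":[0,0,0],"rotation":[0,0,0],"grip":10},{"slide":[0,0,0],"rotation":[0,0,0],"grip":10},{"slide":[0,0,0],"rotation":[0,0,0],"grip":10}]' 30
python3 - <<'E'
from h import *
snap("scene","s1");im=snap("top","t1")
print(manip.get_obs()["opening"])
a=cv2.imread("pics/s1.png")[100:260,200:400]
cv2.imwrite("pics/c1.png",cv2.resize(a,None,fx=3,fy=3))
E
```

```text
time_s: 4.25
tcp_pos: [0.495, 0.051, 0.0913]
eef_rot: [0.0, 1.0, -0.0, -0.001]
wrist_force: [0.3, -0.3, -0.2]
opening: 0.0602
time_s: 4.85
tcp_pos: [0.498, 0.0519, 0.0942]
eef_rot: [-0.0, 1.0, -0.0, 0.002]
wrist_force: [0.2, 2.0, 7.3]
opening: 0.0213
0.021540587699303927
```

View pics/c1.png

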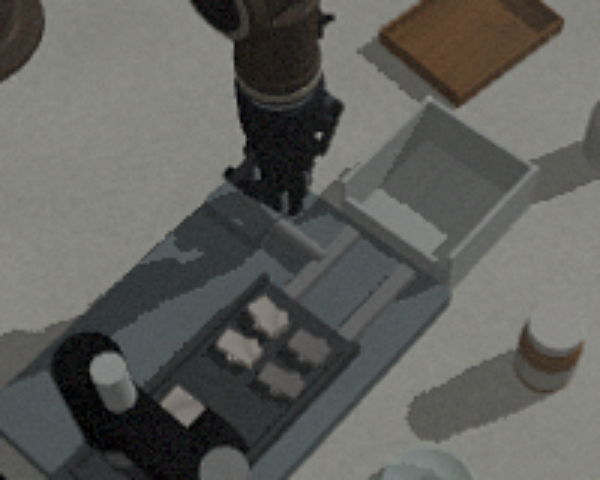

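Run:
```python
import numpy as np
for a0 in (14,194):
  for a in range(a0,a0+181,15):
    c=lambda d:50*np.array([np.cos(np.radians(d)),-np.sin(np.radians(d))])
    print(a,(c(a)-c(a0)).round(1).tolist())
```

```text
14 [0.0, 0.0]
29 [-4.8, -12.1]
44 [-12.5, -22.6]
59 [-22.8, -30.8]
74 [-34.7, -36.0]
89 [-47.6, -37.9]
104 [-60.6, -36.4]
119 [-72.8, -31.6]
134 [-83.2, -23.9]
149 [-91.4, -13.7]
164 [-96.6, -1.7]
179 [-98.5, 11.2]
194 [-97.0, 24.2]
194 [0.0, 0.0]
209 [4.8, 12.1]
224 [12.5, 22.6]
239 [22.8, 30.8]
254 [34.7, 36.0]
269 [47.6, 37.9]
284 [60.6, 36.4]
299 [72.8, 31.6]
314 [83.2, 23.9]
329 [91.4, 13.7]
344 [96.6, 1.7]
359 [98.5, -11.2]
374 [97.0, -24.2]
```

```bash
python3 -m pendant '[{"slide":[-4.8,-12.1,-1],"rotation":[0,0,0],"grip":10},{"slide":[-12.5,-22.6,-2],"rotation":[0,0,0],"grip":10},{"slide":[-22.8,-30.8,-2],"rotation":[0,0,0],"grip":10},{"slide":[-34.7,-36,-2],"rotation":[0,0,0],"grip":10},{"slide":[-47.6,-37.9,-2],"rotation":[0,0,0],"grip":10},{"slide":[-60.6,-36.4,-2],"rotation":[0,0,0],"grip":10},{"slide":[-60.6,-36.4,-2],"rotation":[0,0,0],"grip":10}]'; python3 -m pendant '[{"slide":[-12.2,4.8,0],"rotation":[0,0,0],"grip":10},{"slide":[-22.6,12.5,0],"rotation":[0,0,0],"grip":10},{"slide":[-30.8,22.7,0],"rotation":[0,0,0],"grip":10},{"slide":[-36,34.7,0],"rotation":[0,0,0],"grip":10},{"slide":[-37.9,47.6,0],"rotation":[0,0,0],"grip":10},{"slide":[-36.4,60.6,0],"rotation":[0,0,0],"grip":10},{"slide":[-36.4,60.6,0],"rotation":[0,0,0],"grip":10}]'
```

```text
time_s: 5.65
tcp_pos: [0.4328, 0.0905, 0.0944]
eef_rot: [-0.002, 1.0, -0.001, -0.002]
wrist_force: [-3.6, 8.3, 2.6]
opening: 0.0212
time_s: 6.35
tcp_pos: [0.4017, 0.0255, 0.0945]
eef_rot: [0.0, 1.0, -0.001, 0.004]
wrist_force: [7.1, 0.1, -7.4]
opening: 0.0212
```

```bash
cat > arc.py <<'E'
import sys,numpy as np
a0,a1,n=map(float,sys.argv[1:4]);c=lambda d:50*np.array([np.cos(np.radians(d)),-np.sin(np.radians(d))])
for a in np.linspace(a0,a1,int(n)+1)[1:]: print((c(a)-c(a0)).round(1).tolist(),end=' ')
print()
E
python3 arc.py 200 290 6; python3 arc.py 290 380 6; python3 arc.py 20 110 6; python3 arc.py 110 200 6
```

```text
[6.0, 11.6] [14.8, 21.2] [25.9, 28.2] [38.3, 32.1] [51.3, 32.7] [64.1, 29.9] 
[11.6, -6.0] [21.2, -14.8] [28.2, -25.9] [32.1, -38.3] [32.7, -51.3] [29.9, -64.1] 
[-6.0, -11.6] [-14.8, -21.2] [-25.9, -28.2] [-38.3, -32.1] [-51.3, -32.7] [-64.1, -29.9] 
[-11.6, 6.0] [-21.2, 14.8] [-28.2, 25.9] [-32.1, 38.3] [-32.7, 51.3] [-29.9, 64.1]
```

```bash
python3 -m pendant '[{"slide":[6,11.6,0],"rotation":[0,0,0],"grip":10},{"slide":[14.8,21.2,0],"rotation":[0,0,0],"grip":10},{"slide":[25.9,28.2,0],"rotation":[0,0,0],"grip":10},{"slide":[38.3,32.1,0],"rotation":[0,0,0],"grip":10},{"slide":[51.3,32.7,0],"rotation":[0,0,0],"grip":10},{"slide":[64.1,29.9,0],"rotation":[0,0,0],"grip":10},{"slide":[64.1,29.9,0],"rotation":[0,0,0],"grip":10}]'; python3 -m pendant '[{"slide":[11.6,-6,0],"rotation":[0,0,0],"grip":10},{"slide":[21.2,-14.8,0],"rotation":[0,0,0],"grip":10},{"slide":[28.2,-25.9,0],"rotation":[0,0,0],"grip":10},{"slide":[32.1,-38.3,0],"rotation":[0,0,0],"grip":10},{"slide":[32.7,-51.3,0],"rotation":[0,0,0],"grip":10},{"slide":[29.9,-64.1,0],"rotation":[0,0,0],"grip":10},{"slide":[29.9,-64.1,0],"rotation":[0,0,0],"grip":10}]'
python3 - <<'E'
from h import *
lm("plate_mid",.054);sil("top","plate_mid",.066)
E
```

```text
time_s: 7.05
tcp_pos: [0.4658, -0.0035, 0.0944]
eef_rot: [0.001, 1.0, 0.0, 0.002]
wrist_force: [3.5, -3.2, -0.4]
opening: 0.021
time_s: 7.75
tcp_pos: [0.494, 0.0637, 0.0945]
eef_rot: [-0.001, 1.0, 0.0, 0.002]
wrist_force: [4.3, 4.4, -2.4]
opening: 0.0213
plate_mid top 0.92 [360. 213.] [ 588.7 -128.1   54. ]
plate_mid scene 0.81 [273. 237.] [ 593.8 -139.9   54. ]
sil plate_mid top 0.93 ctr 587.5 -138.4 size 125 258 ang 3.2 2853
```

Run:
```python
from h import *
snap("scene","s2");snap("top","t2")
lm("plate_mid",.054);sil("top","plate_mid",.066)
```

```text
plate_mid top 0.77 [338. 213.] [586.2 -64.1  54. ]
plate_mid top 0.7 [256. 217.] [567.6 168.6  54. ]
plate_mid scene 0.95 [292. 214.] [581.5 -54.5  54. ]
sil plate_mid top 0.94 ctr 584.1 -64.2 size 121 259 ang 2.3 2851
```

```bash
python3 arc.py 25 115 6; python3 arc.py 115 205 6; python3 arc.py 205 295 6;python3 arc.py 295 363 5
```

```text
[-7.0, -11.0] [-16.6, -19.8] [-28.2, -25.9] [-41.0, -28.7] [-54.0, -28.1] [-66.4, -24.2] 
[-11.0, 7.0] [-19.8, 16.6] [-25.9, 28.2] [-28.7, 41.0] [-28.1, 54.0] [-24.2, 66.4] 
[7.0, 11.0] [16.6, 19.8] [28.2, 25.9] [41.0, 28.7] [54.0, 28.1] [66.4, 24.2] 
[10.1, -6.2] [18.4, -14.7] [24.5, -24.8] [28.0, -36.1] [28.8, -47.9]
```

```bash
python3 -m pendant '[{"slide":[-7,-11,0],"rotation":[0,0,0],"grip":10},{"slide":[-16.6,-19.8,0],"rotation":[0,0,0],"grip":10},{"slide":[-28.2,-25.9,0],"rotation":[0,0,0],"grip":10},{"slide":[-41,-28.7,0],"rotation":[0,0,0],"grip":10},{"slide":[-54,-28.1,0],"rotation":[0,0,0],"grip":10},{"slide":[-66.4,-24.2,0],"rotation":[0,0,0],"grip":10},{"slide":[-66.4,-24.2,0],"rotation":[0,0,0],"grip":10}]'; python3 -m pendant '[{"slide":[-11,7,0],"rotation":[0,0,0],"grip":10},{"slide":[-19.8,16.6,0],"rotation":[0,0,0],"grip":10},{"slide":[-25.9,28.2,0],"rotation":[0,0,0],"grip":10},{"slide":[-28.7,41,0],"rotation":[0,0,0],"grip":10},{"slide":[-28.1,54,0],"rotation":[0,0,0],"grip":10},{"slide":[-24.2,66.4,0],"rotation":[0,0,0],"grip":10},{"slide":[-24.2,66.4,0],"rotation":[0,0,0],"grip":10}]'; python3 -m pendant '[{"slide":[7,11,0],"rotation":[0,0,0],"grip":10},{"slide":[16.6,19.8,0],"rotation":[0,0,0],"grip":10},{"slide":[28.2,25.9,0],"rotation":[0,0,0],"grip":10},{"slide":[41,28.7,0],"rotation":[0,0,0],"grip":10},{"slide":[54,28.1,0],"rotation":[0,0,0],"grip":10},{"slide":[66.4,24.2,0],"rotation":[0,0,0],"grip":10},{"slide":[66.4,24.2,0],"rotation":[0,0,0],"grip":10}]'
```

```text
time_s: 8.85
tcp_pos: [0.4236, 0.0865, 0.0943]
eef_rot: [-0.001, 1.0, -0.0, -0.002]
wrist_force: [-3.2, 2.4, 4.0]
opening: 0.021
time_s: 9.55
tcp_pos: [0.4053, 0.018, 0.0944]
eef_rot: [-0.0, 1.0, -0.002, 0.004]
wrist_force: [8.5, 2.2, -7.2]
opening: 0.021
time_s: 10.25
tcp_pos: [0.4675, -0.0033, 0.0941]
eef_rot: [-0.002, 1.0, -0.001, -0.002]
wrist_force: [-1.0, 8.8, 5.3]
opening: 0.0212
```

```bash
python3 -m pendant '[{"slide":[10.1,-6.2,0],"rotation":[0,0,0],"grip":10},{"slide":[18.4,-14.7,0],"rotation":[0,0,0],"grip":10},{"slide":[24.5,-24.8,0],"rotation":[0,0,0],"grip":10},{"slide":[28,-36,0],"rotation":[0,0,0],"grip":10},{"slide":[29.5,-46,0],"rotation":[0,0,0],"grip":10},{"slide":[29.5,-46,0],"rotation":[0,0,0],"grip":10}]'; python3 -m pendant '[{"slide":[0,-3,0],"rotation":[0,0,0],"grip":10},{"slide":[0,-3,0],"rotation":[0,0,0],"grip":10}]'
```

```text
time_s: 10.85
tcp_pos: [0.4986, 0.0421, 0.0943]
eef_rot: [-0.0, 1.0, 0.0, 0.0]
wrist_force: [1.3, 0.4, 2.0]
opening: 0.0211
time_s: 11.05
tcp_pos: [0.4986, 0.0444, 0.0943]
eef_rot: [-0.0, 1.0, 0.0, 0.0]
wrist_force: [1.0, -0.1, 0.9]
opening: 0.0214
```

```bash
for i in 1 2; do python3 -m pendant '[{"slide":[0,-2.5,0],"rotation":[0,0,0],"grip":10},{"slide":[0,-2.5,0],"rotation":[0,0,0],"grip":10}]'; done
```

```text
time_s: 11.25
tcp_pos: [0.4985, 0.046, 0.0943]
eef_rot: [0.001, 1.0, 0.0, 0.0]
wrist_force: [1.3, -4.1, 1.4]
opening: 0.0213
time_s: 11.45
tcp_pos: [0.4985, 0.0464, 0.0943]
eef_rot: [0.003, 1.0, 0.001, 0.0]
wrist_force: [1.2, -11.9, 0.8]
opening: 0.0211
```

```bash
python3 -m pendant '[{"slide":[0,3,0],"rotation":[0,0,0],"grip":60},{"slide":[0,3,0],"rotation":[0,0,0],"grip":60},{"slide":[0,3,0],"rotation":[0,0,0],"grip":60},{"slide":[0,3,-40],"rotation":[0,0,0],"grip":60},{"slide":[0,3,-80],"rotation":[0,0,0],"grip":60},{"slide":[-40,3,-120],"rotation":[0,0,0],"grip":80},{"slide":[-90,3,-130],"rotation":[0,0,0],"grip":80},{"slide":[-140,3,-130],"rotation":[0,0,0],"grip":80},{"slide":[-140,3,-130],"rotation":[0,0,0],"grip":80}]'
python3 - <<'E'
from h import *
a=snap("top","t3");b=snap("scene","s3")
t=cv2.resize(a[160:280,240:440],None,fx=4,fy=4)[:,:,::-1]
cv2.imwrite("pics/t3c.png",t)
lm("plate_mid",.054);sil("top","plate_mid",.066);sil("scene","plate_mid",.066);lm("block1",.054,th=.4);sil("top","block1",.096,2);sil("scene","block1",.096,2);lm("chip1",.054,th=.4);lm("crank_knob",.105);lm("scraper",.004)
E
```

```text
time_s: 12.35
tcp_pos: [0.3517, 0.0468, 0.2226]
eef_rot: [-0.0, 1.0, 0.0, -0.003]
wrist_force: [0.7, -0.3, -0.9]
opening: 0.08
plate_mid top 0.74 [314. 213.] [584.    3.2  54. ]
plate_mid scene 0.66 [308. 200.] [585.3   8.7  54. ]
sil plate_mid top 0.7 ctr 580.8 2.5 size 122 257 ang 2.7 2958
sil plate_mid scene 0.6 ctr 586.6 0.2 size 130 262 ang 2.6 2825
block1 top 0.91 [325. 209.] [597.1 -27.3  54. ]
block1 scene 0.67 [300. 210.] [588.9 -28.   54. ]
sil block1 top 0.57 ctr 590.7 -29.0 size 75 36 ang 5.8 342
sil block1 scene 0.68 ctr 601.1 -35.5 size 82 49 ang 2.9 459
chip1 top 0.64 [299. 221.] [560.3  46.2  54. ]
chip1 top 0.61 [281. 227.] [542.3  95.1  54. ]
chip1 top 0.53 [279. 206.] [601.9 104.7  54. ]
chip1 top 0.41 [296. 206.] [604.3  55.   54. ]
chip1 scene 0.63 [337. 184.] [607.3 105.   54. ]
chip1 scene 0.5 [323. 175.] [557.8  98.9  54. ]
chip1 scene 0.5 [327. 190.] [599.2  71.   54. ]
chip1 scene 0.42 [314. 184.] [559.5  58.   54. ]
crank_knob top 0.51 [295. 203.] [605.6  57.  105. ]
crank_knob top 0.5 [297. 244.] [492.1  46.3 105. ]
crank_knob scene 0.51 [294. 166.] [498.4  41.5 105. ]
scraper top 0.79 [451. 262.] [ 456.5 -399.6    4. ]
scraper top 0.74 [293. 223.] [558.8  65.7   4. ]
scraper top 0.49 [299. 260.] [451.5  44.7   4. ]
scraper scene 0.79 [173. 276.] [ 457.6 -398.6    4. ]
```

View pics/t3c.png

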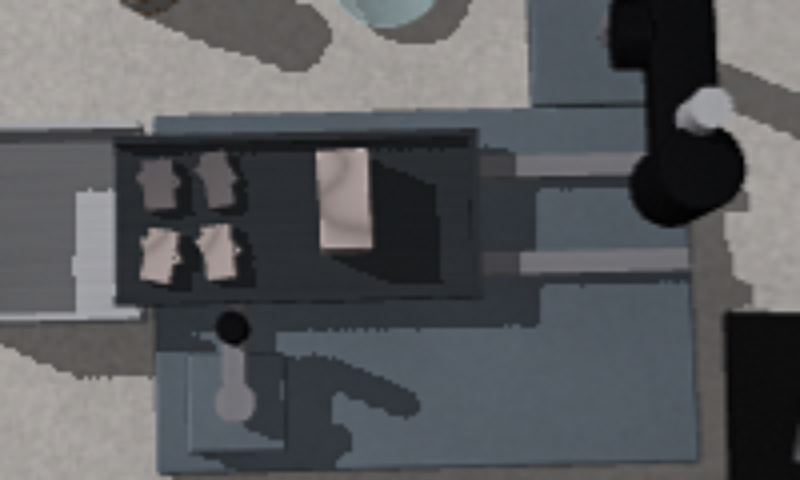

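```bash
python3 -m pendant '[{"slide":[50,15,0],"rotation":[0,0,-1],"grip":60},{"slide":[100,30,0],"rotation":[0,0,-3],"grip":60},{"slide":[150,45,10],"rotation":[0,0,-5.5],"grip":60},{"slide":[195,60,30],"rotation":[0,0,-5.5],"grip":60},{"slide":[240,75,60],"rotation":[0,0,-5.5],"grip":60},{"slide":[240,75,80],"rotation":[0,0,-5.5],"grip":60},{"slide":[240,75,80],"rotation":[0,0,-5.5],"grip":60},{"slide":[240,75,80],"rotation":[0,0,-5.5],"grip":60}]'
python3 - <<'E'
from h import *
print(tool([.592,-.0285,.062]),manip.get_obs()["tcp_pos"])
snap("scene","s4");snap("top","t4");sil("scene","block1",.096,2);sil("top","block1",.096,2)
E
```

```text
time_s: 13.95
tcp_pos: [0.5971, -0.0288, 0.1431]
eef_rot: [-0.0, 0.999, 0.048, -0.002]
wrist_force: [-0.8, -0.5, 1.0]
opening: 0.0603
[-4.8 -0.7 81.2] [ 0.59714103 -0.02878777  0.14314975]
sil block1 scene 0.65 ctr 605.9 -36.2 size 71 51 ang 4.7 381
sil block1 top 0.63 ctr 565.5 -29.2 size 25 36 ang 1.4 127
```

```bash
python3 -m pendant '[{"slide":[-4,-0.5,30],"rotation":[0,0,0],"grip":60},{"slide":[-4,-0.5,60],"rotation":[0,0,0],"grip":60},{"slide":[-4,-0.5,76],"rotation":[0,0,0],"grip":60},{"slide":[-4,-0.5,80],"rotation":[0,0,0],"grip":60},{"slide":[-4,-0.5,80],"rotation":[0,0,0],"grip":20},{"slide":[-4,-0.5,80],"rotation":[0,0,0],"grip":20},{"slide":[-4,-0.5,80],"rotation":[0,0,0],"grip":20},{"slide":[-4,-0.5,80],"rotation":[0,0,0],"grip":20},{"slide":[-4,-0.5,80],"rotation":[0,0,0],"grip":20}]' 50; python3 -m pendant '[{"slide":[0,0,0],"rotation":[0,0,0],"grip":20},{"slide":[0,0,-20],"rotation":[0,0,0],"grip":20},{"slide":[0,0,-40],"rotation":[0,0,0],"grip":20},{"slide":[0,0,-80],"rotation":[0,0,0],"grip":20},{"slide":[0,0,-120],"rotation":[0,0,0],"grip":20},{"slide":[0,0,-120],"rotation":[0,0,0],"grip":20}]' 60
python3 - <<'E'
from h import *
print(tool([.446,.390,.2]),manip.get_obs()["tcp_pos"])
E
```

```text
time_s: 15.05
tcp_pos: [0.5957, -0.0289, 0.0659]
eef_rot: [0.0, 0.999, 0.048, 0.002]
wrist_force: [-0.1, 0.7, 5.2]
opening: 0.0356
time_s: 15.65
tcp_pos: [0.5986, -0.0293, 0.1905]
eef_rot: [0.001, 0.999, 0.048, 0.006]
wrist_force: [1.8, 0.7, -1.3]
opening: 0.0348
[-111.6 -432.   -12. ] [ 0.59861015 -0.02934487  0.19050595]
```

```bash
python3 -m pendant '[{"slide":[-10,-48,0],"rotation":[0,0,1],"grip":20},{"slide":[-22,-95,0],"rotation":[0,0,3],"grip":20},{"slide":[-35,-142,0],"rotation":[0,0,5],"grip":20},{"slide":[-48,-190,0],"rotation":[0,0,7],"grip":20},{"slide":[-60,-238,0],"rotation":[0,0,9],"grip":20},{"slide":[-73,-285,0],"rotation":[0,0,9.5],"grip":20},{"slide":[-86,-332,0],"rotation":[0,0,9.5],"grip":20},{"slide":[-98,-380,0],"rotation":[0,0,9.5],"grip":20},{"slide":[-111,-428,0],"rotation":[0,0,9.5],"grip":20},{"slide":[-111.5,-432,0],"rotation":[0,0,9.5],"grip":20},{"slide":[-111.5,-432,0],"rotation":[0,0,9.5],"grip":20},{"slide":[-111.5,-432,0],"rotation":[0,0,9.5],"grip":20}]'
python3 - <<'E'
from h import *
print(tool([.446,.390,.017]),manip.get_obs()["tcp_pos"])
im=snap("top","t5");b=snap("scene","s5")
cv2.imwrite("pics/c5.png",np.hstack([cv2.resize(a,(390,390)) for a in (im[190:320,120:250,::-1],b[40:170,290:420,::-1])]))
E
```

```text
time_s: 16.85
tcp_pos: [0.4413, 0.3891, 0.1827]
eef_rot: [0.001, 0.999, -0.035, -0.001]
wrist_force: [-0.3, -0.4, -2.6]
opening: 0.0351
[  5.   -1.6 165.7] [0.44126989 0.38914991 0.18272082]
```

View pics/c5.png

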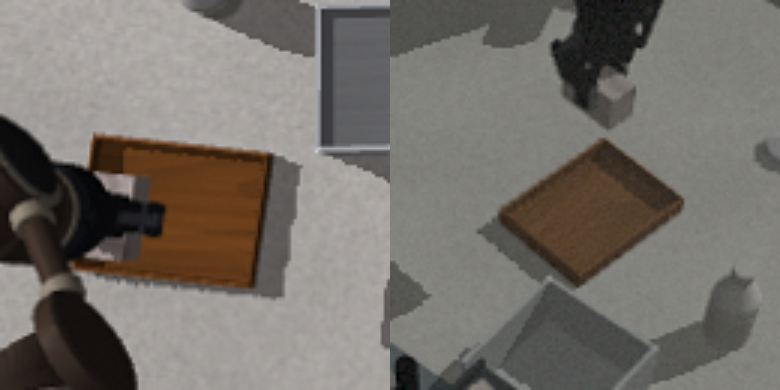

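The block is held level above the rack, so I'll lower it.

```bash
python3 -m pendant '[{"slide":[2,-1,40],"rotation":[0,0,0],"grip":20},{"slide":[3,-1,80],"rotation":[0,0,0],"grip":20},{"slide":[3,-1,120],"rotation":[0,0,0],"grip":20},{"slide":[3,-1,145],"rotation":[0,0,0],"grip":20},{"slide":[3,-1,155],"rotation":[0,0,0],"grip":20},{"slide":[3,-1,160],"rotation":[0,0,0],"grip":20},{"slide":[3,-1,160],"rotation":[0,0,0],"grip":20}]'; python3 -m pendant '[{"slide":[0,0,3],"rotation":[0,0,0],"grip":20},{"slide":[0,0,3],"rotation":[0,0,0],"grip":20}]'
```

```text
time_s: 17.65
tcp_pos: [0.4459, 0.3912, 0.0248]
eef_rot: [-0.0, 0.999, -0.036, 0.0]
wrist_force: [0.1, -0.3, -2.8]
opening: 0.0349
time_s: 17.85
tcp_pos: [0.446, 0.3921, 0.0227]
eef_rot: [-0.001, 0.999, -0.035, 0.001]
wrist_force: [0.2, 0.1, -2.6]
opening: 0.035
```

```bash
python3 -m pendant '[{"slide":[0,0,2],"rotation":[0,0,0],"grip":20},{"slide":[0,0,4],"rotation":[0,0,0],"grip":20},{"slide":[0,0,4],"rotation":[0,0,0],"grip":20}]';  python3 -m pendant '[{"slide":[0,0,1.5],"rotation":[0,0,0],"grip":20},{"slide":[0,0,1.5],"rotation":[0,0,0],"grip":20}]'
```

```text
time_s: 18.15
tcp_pos: [0.4448, 0.3913, 0.0172]
eef_rot: [0.0, 0.999, -0.035, -0.0]
wrist_force: [0.0, -0.9, -2.8]
opening: 0.0353
time_s: 18.35
tcp_pos: [0.445, 0.3915, 0.016]
eef_rot: [-0.0, 0.999, -0.035, 0.0]
wrist_force: [-1.1, 0.6, -0.3]
opening: 0.0351
```

```bash
python3 -m pendant '[{"slide":[0,0,0],"rotation":[0,0,0],"grip":60},{"slide":[0,0,0],"rotation":[0,0,0],"grip":60},{"slide":[0,0,0],"rotation":[0,0,0],"grip":60},{"slide":[0,0,-30],"rotation":[0,0,0],"grip":60},{"slide":[0,0,-80],"rotation":[0,0,0],"grip":60},{"slide":[0,0,-130],"rotation":[0,0,0],"grip":60},{"slide":[-50,40,-180],"rotation":[0,0,0],"grip":60},{"slide":[-80,80,-200],"rotation":[0,0,0],"grip":60},{"slide":[-100,130,-200],"rotation":[0,0,0],"grip":60},{"slide":[-110,180,-200],"rotation":[0,0,0],"grip":60},{"slide":[-110,230,-200],"rotation":[0,0,0],"grip":60},{"slide":[-110,230,-200],"rotation":[0,0,0],"grip":60}]'
python3 - <<'E'
from h import *
a=snap("top","t6");b=snap("scene","s6")
cv2.imwrite("pics/c6.png",np.hstack([cv2.resize(x,(390,390)) for x in (a[190:320,120:250,::-1],a[200:330,380:510,::-1])]))
lm("block1",.004,th=.4);sil("top","block1",.046);sil("top","rack",.022);sil("scene","rack",.022)
lm("scraper",.004,th=.4);sil("top","scraper",.028);sil("scene","scraper",.028);lm("mat",0);sil("scene","mat",.004)
print(manip.get_obs()["tcp_pos"])
E
```

```text
time_s: 19.55
tcp_pos: [0.3176, 0.1675, 0.2159]
eef_rot: [0.0, 0.999, -0.035, 0.0]
wrist_force: [0.7, -0.6, -0.7]
opening: 0.0603
block1 top 0.64 [180. 261.] [438.7 388.7   4. ]
block1 scene 0.64 [356. 112.] [446.  391.6   4. ]
sil block1 top 0.92 ctr 443.2 383.4 size 50 70 ang 85.9 414
sil rack top 0.55 ctr 442.1 391.5 size 179 132 ang 85.2 2440
sil rack scene 0.86 ctr 449.0 387.8 size 183 144 ang 84.9 1365
scraper top 0.79 [450. 263.] [ 451.8 -396.9    4. ]
scraper scene 0.8 [175. 274.] [ 456.1 -390.4    4. ]
sil scraper top 0.65 ctr 460.1 -390.1 size 55 94 ang 78.4 616
sil scraper scene 0.87 ctr 464.7 -391.2 size 54 110 ang 78.6 717
mat top 0.73 [447. 256.] [ 473.3 -387.5    0. ]
mat scene 0.57 [181. 276.] [ 472.  -381.6    0. ]
mat scene 0.46 [309. 200.] [563.4  32.5   0. ]
sil mat scene 0.96 ctr 464.0 -386.7 size 132 152 ang 0.6 1724
[0.31911346 0.16994895 0.21558234]
```

View pics/c6.png

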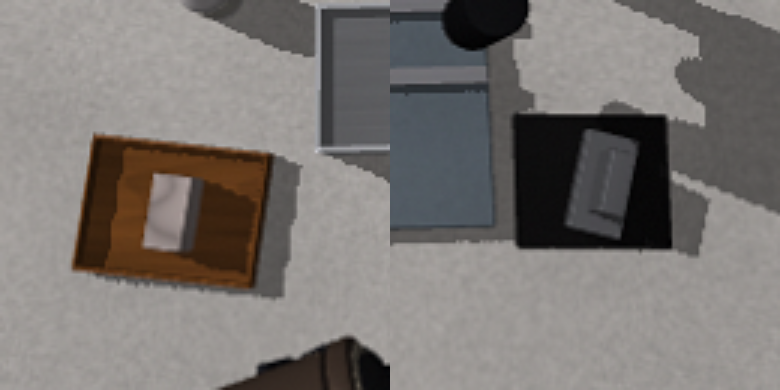

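Run:
```python
from h import *
f=lambda x,y:(380+(x-390)/3-.33,200+y/3-.33)
for p in((513,113),(666,115),(671,247),(517,247)): print("mat",(at("top",f(*p),.004)*1000).round(1))
for p in((585,128),(637,142),(617,240),(565,228)): print("foot",(at("top",f(*p),.028)*1000).round(1))
a=cv2.imread("pics/t6.png")[235:290,425:475]
b=cv2.imread("pics/s6.png")[240:310,140:215]
cv2.imwrite("pics/c7.png",np.hstack([cv2.resize(cv2.convertScaleAbs(x,alpha=2),(390,390),interpolation=cv2.INTER_CUBIC) for x in(a,b)]))
```

```text
mat [ 525.4 -311.3    4. ]
mat [ 527.3 -460.3    4. ]
mat [ 400.4 -462.3    4. ]
mat [ 396.2 -314.3    4. ]
foot [ 511.4 -375.    28. ]
foot [ 499.4 -424.4   28. ]
foot [ 406.3 -403.8   28. ]
foot [ 416.1 -354.8   28. ]
```

View pics/c7.png

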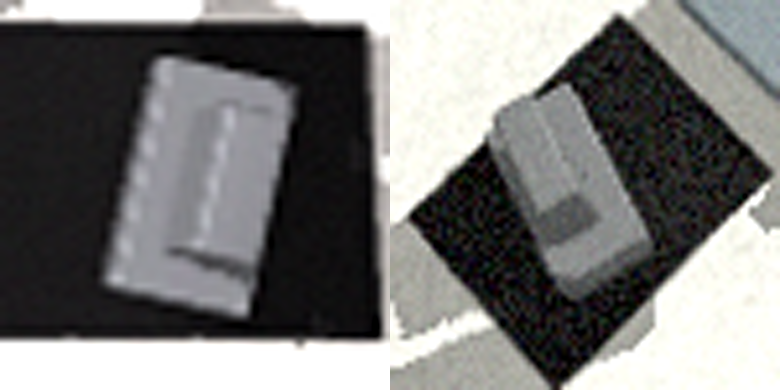

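```bash
python3 -m pendant '[{"slide":[0,47,0],"rotation":[0,0,1],"grip":60},{"slide":[0,94,0],"rotation":[0,0,2],"grip":60},{"slide":[0,141,0],"rotation":[0,0,3],"grip":60},{"slide":[10,188,0],"rotation":[0,0,4],"grip":60},{"slide":[25,235,0],"rotation":[0,0,5],"grip":60},{"slide":[40,282,0],"rotation":[0,0,6],"grip":60},{"slide":[55,329,0],"rotation":[0,0,7],"grip":60},{"slide":[70,376,0],"rotation":[0,0,8],"grip":60},{"slide":[85,423,0],"rotation":[0,0,8],"grip":60},{"slide":[100,465,20],"rotation":[0,0,8],"grip":60},{"slide":[100,500,40],"rotation":[0,0,8],"grip":60},{"slide":[100,500,60],"rotation":[0,0,8],"grip":60}]'
python3 - <<'E'
from h import *
o=manip.get_obs();R=Ro.from_quat(np.roll(o["eef_rot"],-1)).as_matrix()
print(tool([.4583,-.3895,.034]),o["tcp_pos"],np.degrees(np.arctan2(R[1,0],R[0,0])))
E
```

```text
time_s: 21.45
tcp_pos: [0.3848, -0.3411, 0.1555]
eef_rot: [0.002, 0.994, -0.106, 0.001]
wrist_force: [-0.1, 0.2, 0.5]
opening: 0.06
[ 81.8  31.4 121.8] [ 0.38479127 -0.34112763  0.1554751 ] -12.195359088583187
```

```bash
python3 -m pendant '[{"slide":[40,15,0],"rotation":[0,0,0],"grip":60},{"slide":[81,31,0],"rotation":[0,0,0],"grip":60},{"slide":[81,31,20],"rotation":[0,0,0],"grip":60},{"slide":[81,31,60],"rotation":[0,0,0],"grip":60},{"slide":[81,31,100],"rotation":[0,0,0],"grip":60},{"slide":[81,31,118],"rotation":[0,0,0],"grip":60},{"slide":[81,31,120],"rotation":[0,0,0],"grip":60}]'
python3 - <<'E'
from h import *
print(tool([.4583,-.3895,.034]))
E
```

```text
time_s: 22.15
tcp_pos: [0.4544, -0.3808, 0.0317]
eef_rot: [-0.002, 0.995, -0.104, -0.003]
wrist_force: [0.8, 0.3, 0.1]
opening: 0.06
[ 5.6  7.7 -2.3]
```

```bash
python3 -m pendant '[{"slide":[4,6,-1],"rotation":[0,0,0],"grip":60},{"slide":[4,6,-1],"rotation":[0,0,0],"grip":60},{"slide":[4,6,-1],"rotation":[0,0,0],"grip":60}]'; python3 -m pendant '[{"slide":[0,0,0],"rotation":[0,0,0],"grip":10},{"slide":[0,0,0],"rotation":[0,0,0],"grip":10},{"slide":[0,0,0],"rotation":[0,0,0],"grip":10},{"slide":[0,0,0],"rotation":[0,0,0],"grip":10},{"slide":[0,0,0],"rotation":[0,0,0],"grip":10},{"slide":[0,0,0],"rotation":[0,0,0],"grip":10},{"slide":[0,0,0],"rotation":[0,0,0],"grip":10}]' 70
python3 - <<'E'
from h import *
o=manip.get_obs();R=Ro.from_quat(np.roll(o["eef_rot"],-1)).as_matrix()
print(o["tcp_pos"],R.round(3),np.degrees(np.arctan2(R[1,0],R[0,0])))
E
```

```text
time_s: 22.45
tcp_pos: [0.461, -0.3917, 0.039]
eef_rot: [0.001, 0.995, -0.105, 0.002]
wrist_force: [0.5, 0.8, 0.1]
opening: 0.0597
time_s: 23.15
tcp_pos: [0.4597, -0.3904, 0.0376]
eef_rot: [0.0, 0.995, -0.105, 0.0]
wrist_force: [-0.9, 0.9, 6.0]
opening: 0.0235
[ 0.45969945 -0.39040534  0.03756624] [[ 0.978 -0.208  0.001]
 [-0.208 -0.978 -0.001]
 [ 0.001  0.    -1.   ]] -12.005239089907787
```

```bash
python3 - <<'E'
from h import *
im=cv2.imread("pics/t6.png");g=cv2.cvtColor(im,cv2.COLOR_BGR2GRAY).astype(float)
# rim edges along columns at several y
for y in(-.1,-.07,-.04,-.01,.02):
    xs=np.arange(.49,.68,.001);v=[]
    for x in xs:
        u=proj("top",[x,y,.066]);v.append(cv2.getRectSubPix(g.astype(np.float32),(1,1),tuple(map(float,u)))[0,0])
    v=np.array(v);d=np.gradient(cv2.GaussianBlur(v.reshape(-1,1),(1,5),1)[:,0])
    k=np.argsort(-abs(d))[:40];k=[i for i in sorted(k) if 1<=i<len(d)-1 and abs(d[i])>=abs(d[i-1]) and abs(d[i])>abs(d[i+1])]
    print(y,[(round(xs[i]*1000),round(d[i],1)) for i in k])
E
python3 -m pendant '[{"slide":[0,0,-5],"rotation":[0,0,0],"grip":10},{"slide":[0,0,-30],"rotation":[0,0,0],"grip":10},{"slide":[0,0,-70],"rotation":[0,0,0],"grip":10},{"slide":[0,0,-110],"rotation":[0,0,0],"grip":10},{"slide":[0,0,-150],"rotation":[0,0,0],"grip":10},{"slide":[0,0,-170],"rotation":[0,0,0],"grip":10},{"slide":[0,0,-170],"rotation":[0,0,0],"grip":10}]' 100
```

```text
-0.1 [(505, np.float32(-11.5)), (525, np.float32(-4.2)), (528, np.float32(1.8)), (632, np.float32(-4.2)), (642, np.float32(6.4)), (647, np.float32(12.2)), (661, np.float32(14.1)), (670, np.float32(-1.7)), (675, np.float32(1.2))]
-0.07 [(504, np.float32(-11.7)), (524, np.float32(-4.9)), (527, np.float32(3.0)), (629, np.float32(-4.7)), (645, np.float32(8.3)), (660, np.float32(11.4)), (678, np.float32(-1.4))]
-0.04 [(503, np.float32(-8.1)), (520, np.float32(-2.7)), (524, np.float32(1.4)), (628, np.float32(-5.2)), (637, np.float32(4.7)), (643, np.float32(10.9)), (657, np.float32(18.2)), (669, np.float32(2.4)), (673, np.float32(-2.4))]
-0.01 [(500, np.float32(-9.7)), (519, np.float32(-5.0)), (523, np.float32(3.9)), (628, np.float32(-6.1)), (636, np.float32(7.4)), (642, np.float32(13.4)), (656, np.float32(18.6)), (663, np.float32(-2.2))]
0.02 [(519, np.float32(-4.6)), (522, np.float32(2.9)), (627, np.float32(-6.0)), (636, np.float32(6.1)), (641, np.float32(12.4)), (655, np.float32(13.8)), (670, np.float32(1.2)), (676, np.float32(-2.5))]
time_s: 23.85
tcp_pos: [0.4612, -0.3915, 0.2104]
eef_rot: [0.002, 0.995, -0.105, 0.003]
wrist_force: [1.2, -1.0, -2.8]
opening: 0.0229
```

Run:
```python
from h import *
print(tool([.45,-.045,.21]),tool([.583,-.045,.17]),manip.get_obs()["opening"])
```

```text
[ -83.  -336.6   -1.4] [  46.9 -364.4   39.3] 0.022917647748197236
```

```bash
python3 -m pendant '[{"slide":[-12,-48,0],"rotation":[0,0,-1],"grip":10},{"slide":[-24,-96,0],"rotation":[0,0,-3],"grip":10},{"slide":[-36,-144,0],"rotation":[0,0,-5],"grip":10},{"slide":[-48,-192,0],"rotation":[0,0,-8],"grip":10},{"slide":[-60,-240,0],"rotation":[0,0,-11],"grip":10},{"slide":[-71,-288,0],"rotation":[0,0,-14.5],"grip":10},{"slide":[-83,-336,0],"rotation":[0,0,-14.5],"grip":10},{"slide":[-38,-346,0],"rotation":[0,0,-14.5],"grip":10},{"slide":[7,-356,10],"rotation":[0,0,-14.5],"grip":10},{"slide":[47,-364,30],"rotation":[0,0,-14.5],"grip":10},{"slide":[47,-364,40],"rotation":[0,0,-14.5],"grip":10},{"slide":[47,-364,40],"rotation":[0,0,-14.5],"grip":10}]'; python3 -m pendant '[{"slide":[0,0,0],"rotation":[0,0,0],"grip":10},{"slide":[0,0,0],"rotation":[0,0,0],"grip":10}]'
python3 - <<'E'
from h import *
o=manip.get_obs();R=Ro.from_quat(np.roll(o["eef_rot"],-1)).as_matrix()
print(o["tcp_pos"],np.degrees(np.arctan2(R[1,0],R[0,0])),tool([.583,-.045,.088]))
snap("top","t8");b=snap("scene","s8")
lm("scraper",o["tcp_pos"][2]-.0336);sil("scene","scraper",o["tcp_pos"][2]-.0336+.012)
cv2.imwrite("pics/c8.png",cv2.resize(b[130:280,220:400,::-1],None,fx=4,fy=4,interpolation=cv2.INTER_CUBIC))
E
```

```text
time_s: 25.05
tcp_pos: [0.5772, -0.043, 0.1609]
eef_rot: [-0.001, 1.0, 0.022, -0.006]
wrist_force: [-1.4, 0.2, -3.4]
opening: 0.0227
time_s: 25.25
tcp_pos: [0.58, -0.0438, 0.1669]
eef_rot: [-0.0, 1.0, 0.022, -0.0]
wrist_force: [0.4, -0.2, -1.2]
opening: 0.0231
[ 0.57998751 -0.04383242  0.16693253] 2.4700587935884184 [ 3.   1.3 78.9]
scraper top 0.55 [332. 215.] [571.4 -46.3 133.3]
scraper scene 0.59 [295. 200.] [590.2 -45.9 133.3]
sil scraper scene 0.71 ctr 587.5 -41.5 size 91 64 ang 1.8 532
```

View pics/c8.png

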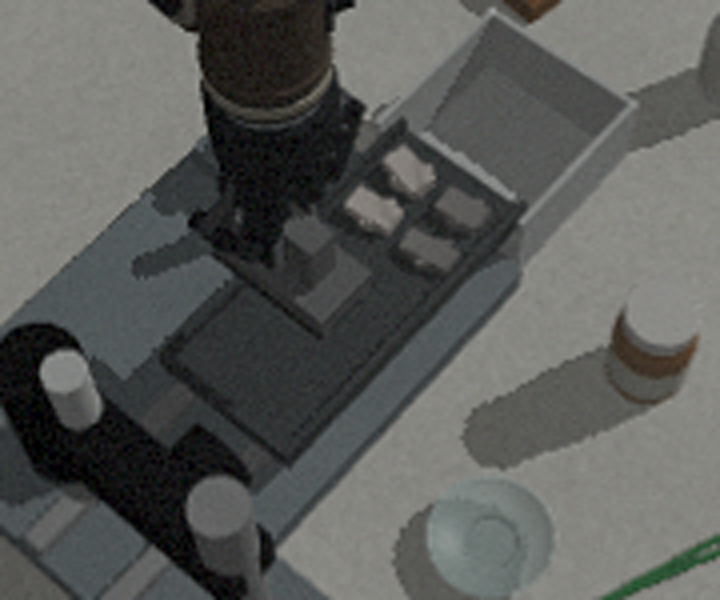

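Run:
```python
from h import *
for q in((371,270),(320,323)):
    print((at("scene",(220+q[0]/4-.4,130+q[1]/4-.4),.1573)*1000).round(1))
R=Ro.from_euler("z",2.47,degrees=True).as_matrix()
for y in(25,-25): print([.580*1000,-43.8,0]+R@[48,y,0])
```

```text
[627.6 -17.3 157.3]
[630.5 -67.  157.3]
[626.87799731 -16.75460542   0.        ]
[629.03281136 -66.70815161   0.        ]
```

```bash
python3 -m pendant '[{"slide":[2,1,20],"rotation":[0,0,0],"grip":10},{"slide":[2,1,45],"rotation":[0,0,0],"grip":10},{"slide":[2,1,65],"rotation":[0,0,0],"grip":10},{"slide":[2,1,72],"rotation":[0,0,0],"grip":10},{"slide":[2,1,72],"rotation":[0,0,0],"grip":10},{"slide":[2,1,72],"rotation":[0,0,0],"grip":10}]'; for i in 1 2; do python3 -m pendant '[{"slide":[0,0,2],"rotation":[0,0,0],"grip":10},{"slide":[0,0,2],"rotation":[0,0,0],"grip":10}]'; done
```

```text
time_s: 26.1
tcp_pos: [0.5841, -0.0449, 0.0959]
eef_rot: [0.0, 1.0, 0.022, 0.001]
wrist_force: [0.7, 0.1, -2.5]
opening: 0.023
time_s: 26.3
tcp_pos: [0.584, -0.0448, 0.0938]
eef_rot: [0.0, 1.0, 0.022, 0.001]
wrist_force: [-0.1, -0.5, -2.5]
opening: 0.0227
time_s: 26.5
tcp_pos: [0.5832, -0.0447, 0.0909]
eef_rot: [0.0, 1.0, 0.022, 0.0]
wrist_force: [-0.8, -0.3, -2.8]
opening: 0.0229
```

```bash
for i in 1 2; do python3 -m pendant '[{"slide":[-0.3,0,1.5],"rotation":[0,0,0],"grip":10},{"slide":[-0.3,0,1.5],"rotation":[0,0,0],"grip":10}]'; done;python3 -m pendant '[{"slide":[0,0,1],"rotation":[0,0,0],"grip":10},{"slide":[0,0,1],"rotation":[0,0,0],"grip":10}]'
```

```text
time_s: 26.7
tcp_pos: [0.5826, -0.0446, 0.089]
eef_rot: [-0.0, 1.0, 0.022, -0.0]
wrist_force: [-0.8, -1.1, -2.4]
opening: 0.0234
time_s: 26.9
tcp_pos: [0.5827, -0.0447, 0.0878]
eef_rot: [0.0, 1.0, 0.022, 0.0]
wrist_force: [0.6, 0.6, -2.9]
opening: 0.0223
time_s: 27.1
tcp_pos: [0.5826, -0.0448, 0.0877]
eef_rot: [0.0, 1.0, 0.022, -0.0]
wrist_force: [-2.1, -0.0, 4.5]
opening: 0.0229
```

```bash
python3 -m pendant '[{"slide":[0,-7,-0.5],"rotation":[0,0,0],"grip":10},{"slide":[0,-14,-0.5],"rotation":[0,0,0],"grip":10},{"slide":[0,-21,-0.5],"rotation":[0,0,0],"grip":10},{"slide":[0,-28,-0.5],"rotation":[0,0,0],"grip":10},{"slide":[0,-35,-0.5],"rotation":[0,0,0],"grip":10},{"slide":[0,-42,-0.5],"rotation":[0,0,0],"grip":10},{"slide":[0,-49,-0.5],"rotation":[0,0,0],"grip":10},{"slide":[0,-56,-0.5],"rotation":[0,0,0],"grip":10},{"slide":[0,-63,-0.5],"rotation":[0,0,0],"grip":10},{"slide":[0,-70,-0.5],"rotation":[0,0,0],"grip":10},{"slide":[0,-70,-0.5],"rotation":[0,0,0],"grip":10}]'
python3 - <<'E'
from h import *
b=snap("scene","s9")
cv2.imwrite("pics/c9.png",cv2.resize(b[110:250,250:400,::-1],None,fx=3,fy=3,interpolation=cv2.INTER_CUBIC))
o=manip.get_obs();print(o["tcp_pos"],o["wrist_force"],o["opening"],tool([.5757,.124,.088]))
E
```

```text
time_s: 28.2
tcp_pos: [0.5798, 0.0266, 0.0876]
eef_rot: [-0.001, 1.0, 0.022, 0.0]
wrist_force: [0.0, -0.4, 5.1]
opening: 0.0228
[0.57979441 0.02654517 0.08760313] [-0.1541198   0.1151076   6.07027642] 0.022369783498529652 [  0.1 -97.5  -0.2]
```

View pics/c9.png

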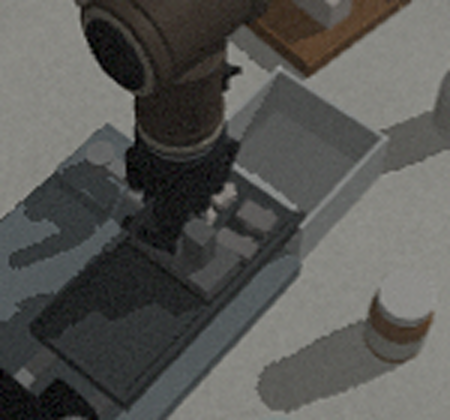

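```bash
python3 -m pendant '[{"slide":[0,-7,0],"rotation":[0,0,0],"grip":10},{"slide":[0,-14,0],"rotation":[0,0,0],"grip":10},{"slide":[0,-21,0],"rotation":[0,0,0],"grip":10},{"slide":[0,-28,0],"rotation":[0,0,0],"grip":10},{"slide":[0,-35,0],"rotation":[0,0,0],"grip":10},{"slide":[0,-42,0],"rotation":[0,0,0],"grip":10},{"slide":[0,-49,0],"rotation":[0,0,0],"grip":10},{"slide":[0,-56,0],"rotation":[0,0,0],"grip":10}]'; python3 -m pendant '[{"slide":[0,-7,0],"rotation":[0,0,0],"grip":10},{"slide":[0,-14,0],"rotation":[0,0,0],"grip":10},{"slide":[0,-21,0],"rotation":[0,0,0],"grip":10},{"slide":[0,-28,0],"rotation":[0,0,0],"grip":10},{"slide":[0,-35,0],"rotation":[0,0,0],"grip":10},{"slide":[0,-42,0],"rotation":[0,0,0],"grip":10},{"slide":[0,-46,0],"rotation":[0,0,0],"grip":10},{"slide":[0,-46,0],"rotation":[0,0,0],"grip":10},{"slide":[0,-46,0],"rotation":[0,0,0],"grip":10},{"slide":[0,-46,0],"rotation":[0,0,0],"grip":10}]'
python3 - <<'E'
from h import *
o=manip.get_obs();print(o["tcp_pos"],o["wrist_force"],o["opening"])
E
```

```text
time_s: 29.05
tcp_pos: [0.5774, 0.0808, 0.0877]
eef_rot: [0.001, 1.0, 0.022, 0.0]
wrist_force: [-0.0, -4.9, 6.3]
opening: 0.0229
time_s: 30.05
tcp_pos: [0.5751, 0.1276, 0.0876]
eef_rot: [-0.0, 1.0, 0.022, 0.0]
wrist_force: [0.7, -2.2, 5.1]
opening: 0.023
[0.57513827 0.1275557  0.08757958] [ 0.67768553 -2.21833559  5.07025728] 0.02298218901572662
```

Now I'll lift straight up, swing back toward the crank side, and look.

```bash
python3 -m pendant '[{"slide":[0,4,-3],"rotation":[0,0,0],"grip":10},{"slide":[0,6,-40],"rotation":[0,0,0],"grip":10},{"slide":[0,10,-85],"rotation":[0,0,0],"grip":10},{"slide":[-45,20,-105],"rotation":[0,0,0],"grip":10},{"slide":[-90,30,-110],"rotation":[0,0,0],"grip":10},{"slide":[-135,60,-115],"rotation":[0,0,0],"grip":10},{"slide":[-175,90,-115],"rotation":[0,0,0],"grip":10},{"slide":[-205,125,-115],"rotation":[0,0,0],"grip":10},{"slide":[-205,170,-115],"rotation":[0,0,0],"grip":10},{"slide":[-205,210,-115],"rotation":[0,0,0],"grip":10},{"slide":[-205,210,-115],"rotation":[0,0,0],"grip":10}]'
python3 - <<'E'
from h import *
a=snap("top","t10");b=snap("scene","s10")
cv2.imwrite("pics/c10.png",np.vstack([cv2.resize(x[:,:,::-1],(640,300),interpolation=cv2.INTER_CUBIC) for x in(a[180:285,210:434],b[120:270,180:500])]))
lm("chip1",.01,th=.4);lm("catch_tray",.005)
o=manip.get_obs();print(o["tcp_pos"],o["opening"])
E
```

```text
time_s: 31.15
tcp_pos: [0.3784, -0.0947, 0.2015]
eef_rot: [0.0, 1.0, 0.019, -0.0]
wrist_force: [0.6, 0.6, -3.0]
opening: 0.0229
chip1 top 0.57 [260. 203.] [614.3 164.4  10. ]
chip1 top 0.54 [267. 219.] [567.9 141.9  10. ]
chip1 top 0.42 [259. 215.] [578.3 166.7  10. ]
chip1 scene 0.62 [344. 173.] [581.1 169.   10. ]
chip1 scene 0.6 [336. 175.] [569.8 148.3  10. ]
chip1 scene 0.53 [333. 165.] [537.2 170.2  10. ]
chip1 scene 0.44 [350. 178.] [605.4 171.1  10. ]
chip1 scene 0.43 [309. 205.] [580.2  16.5  10. ]
catch_tray top 0.97 [254. 218.] [569.  179.3   5. ]
catch_tray scene 0.79 [344. 170.] [572.5 180.1   5. ]
[ 0.37885116 -0.09016363  0.20156068] 0.023173697421027845
```

View pics/c10.png

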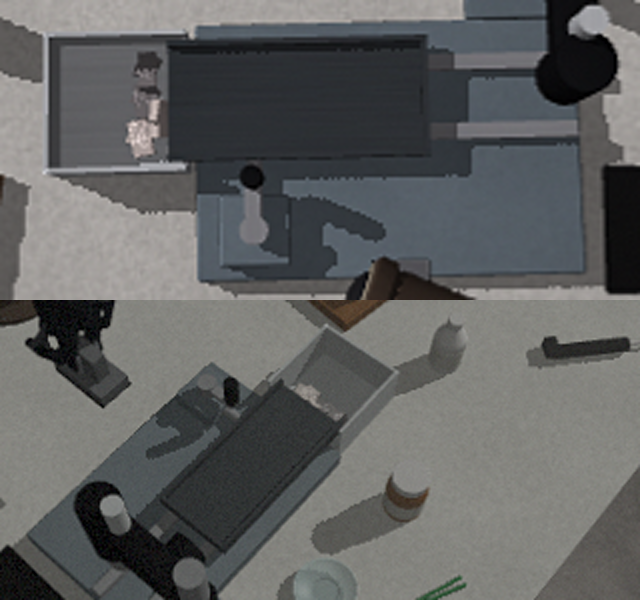

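The plate is clean and all four chips lie in the catch tray. The scraper goes back to the mat centre, (462,-387).

```bash
python3 -m pendant '[{"slide":[0,48,0],"rotation":[0,0,0],"grip":10},{"slide":[5,95,0],"rotation":[0,0,1],"grip":10},{"slide":[15,142,0],"rotation":[0,0,1],"grip":10},{"slide":[35,188,0],"rotation":[0,0,1],"grip":10},{"slide":[55,233,0],"rotation":[0,0,1],"grip":10},{"slide":[70,277,0],"rotation":[0,0,1],"grip":10},{"slide":[70,298,20],"rotation":[0,0,1],"grip":10},{"slide":[70,298,60],"rotation":[0,0,1],"grip":10},{"slide":[70,298,90],"rotation":[0,0,1],"grip":10},{"slide":[70,298,90],"rotation":[0,0,1],"grip":10},{"slide":[70,298,90],"rotation":[0,0,1],"grip":10}]'; python3 -m pendant '[{"slide":[0,0,0],"rotation":[0,0,0],"grip":10},{"slide":[0,0,0],"rotation":[0,0,0],"grip":10}]'
python3 - <<'E'
from h import *
o=manip.get_obs();print(o["tcp_pos"],o["opening"],tool([.4615,-.387,.038]))
snap("scene","s11");sil("scene","mat",.004)
E
```

```text
time_s: 32.55
tcp_pos: [0.4626, -0.3848, 0.1116]
eef_rot: [-0.001, 1.0, 0.014, -0.001]
wrist_force: [1.0, -0.7, -2.4]
opening: 0.0229
time_s: 32.75
tcp_pos: [0.4641, -0.3872, 0.1149]
eef_rot: [0.002, 1.0, 0.013, 0.002]
wrist_force: [-0.7, -0.1, -2.4]
opening: 0.0227
[ 0.46411335 -0.38722102  0.11494401] 0.02265375473201956 [-2.9 -0.6 76.9]
sil mat scene 0.69 ctr 464.0 -387.4 size 130 150 ang 1.4 1872
```

```bash
python3 -m pendant '[{"slide":[-2,-0.5,30],"rotation":[0,0,0],"grip":10},{"slide":[-2,-0.5,55],"rotation":[0,0,0],"grip":10},{"slide":[-2,-0.5,68],"rotation":[0,0,0],"grip":10},{"slide":[-2,-0.5,72],"rotation":[0,0,0],"grip":10},{"slide":[-2,-0.5,72],"rotation":[0,0,0],"grip":10},{"slide":[-2,-0.5,72],"rotation":[0,0,0],"grip":10}]'; for i in 1 2 3; do python3 -m pendant '[{"slide":[0,0,1.5],"rotation":[0,0,0],"grip":10},{"slide":[0,0,1.5],"rotation":[0,0,0],"grip":10}]'; done
```

```text
time_s: 33.45
tcp_pos: [0.4613, -0.3868, 0.0416]
eef_rot: [0.001, 1.0, 0.013, 0.001]
wrist_force: [-0.0, -0.5, -2.0]
opening: 0.0229
time_s: 33.65
tcp_pos: [0.4609, -0.3863, 0.0397]
eef_rot: [0.001, 1.0, 0.013, 0.001]
wrist_force: [-1.2, -0.5, -2.8]
opening: 0.0228
time_s: 33.85
tcp_pos: [0.4607, -0.3862, 0.0377]
eef_rot: [0.0, 1.0, 0.013, 0.0]
wrist_force: [1.3, -0.7, -0.9]
opening: 0.0229
time_s: 34.05
tcp_pos: [0.4607, -0.3863, 0.0376]
eef_rot: [0.0, 1.0, 0.013, 0.0]
wrist_force: [-2.0, 0.1, 7.0]
opening: 0.0231
```

```bash
python3 -m pendant '[{"slide":[0,0,-1],"rotation":[0,0,0],"grip":60},{"slide":[0,0,-1],"rotation":[0,0,0],"grip":60},{"slide":[0,0,-1],"rotation":[0,0,0],"grip":60},{"slide":[0,0,-30],"rotation":[0,0,0],"grip":60},{"slide":[0,0,-75],"rotation":[0,0,0],"grip":60},{"slide":[0,0,-120],"rotation":[0,0,0],"grip":60},{"slide":[-30,-40,-150],"rotation":[0,0,0],"grip":60},{"slide":[-50,-85,-160],"rotation":[0,0,0],"grip":60},{"slide":[-50,-135,-160],"rotation":[0,0,0],"grip":60},{"slide":[-50,-185,-160],"rotation":[0,0,0],"grip":60},{"slide":[-50,-230,-160],"rotation":[0,0,0],"grip":60},{"slide":[-50,-230,-160],"rotation":[0,0,0],"grip":60}]'
python3 - <<'E'
from h import *
a=snap("top","t12");b=snap("scene","s12")
cv2.imwrite("pics/c12.png",np.hstack([cv2.resize(x[:,:,::-1],(390,390),interpolation=cv2.INTER_CUBIC) for x in(a[200:320,390:510],b[210:330,110:230])]))
lm("scraper",.004);sil("top","scraper",.028);lm("crank_knob",.105)
o=manip.get_obs();print(o["tcp_pos"],tool([.4985,.046,.2]),tool([.4985,.046,.094]))
E
```

```text
time_s: 35.25
tcp_pos: [0.4027, -0.1521, 0.1951]
eef_rot: [-0.002, 1.0, 0.016, -0.001]
wrist_force: [0.3, 0.5, -0.7]
opening: 0.0598
scraper top 0.74 [447. 261.] [ 457.3 -387.7    4. ]
scraper scene 0.63 [175. 276.] [ 463.  -394.2    4. ]
sil scraper top 0.93 ctr 461.5 -384.6 size 91 56 ang 1.6 637
crank_knob top 0.53 [297. 244.] [494.   45.8 105. ]
crank_knob scene 0.48 [295. 164.] [497.6  47.9 105. ]
[ 0.40455752 -0.15851252  0.19578098] [  98.9 -202.2   -4.3] [  98.9 -202.2  101.7]
```

View pics/c12.png

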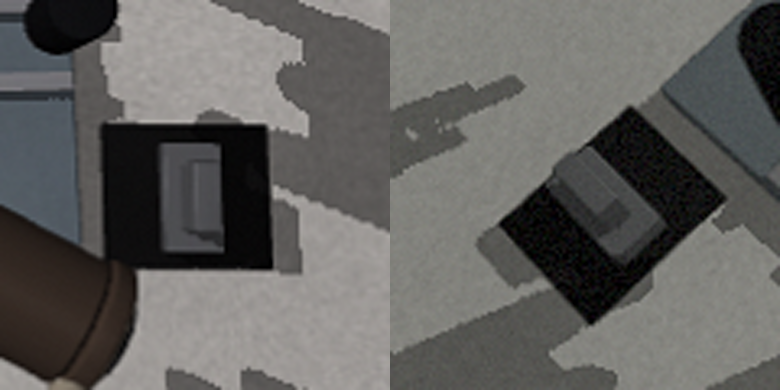

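```bash
python3 -m pendant '[{"slide":[20,-45,-4],"rotation":[0,0,1.6],"grip":60},{"slide":[40,-90,-4],"rotation":[0,0,1.6],"grip":60},{"slide":[60,-135,-4],"rotation":[0,0,1.6],"grip":60},{"slide":[80,-175,-4],"rotation":[0,0,1.6],"grip":60},{"slide":[98,-202,-4],"rotation":[0,0,1.6],"grip":60},{"slide":[98,-202,-4],"rotation":[0,0,1.6],"grip":60},{"slide":[98,-202,-4],"rotation":[0,0,1.6],"grip":60}]';python3 - <<'E'
from h import *
print(tool([.4985,.046,.094]),manip.get_obs()["eef_rot"])
E
```

```text
time_s: 36.3
tcp_pos: [0.4972, 0.0468, 0.1993]
eef_rot: [0.0, 1.0, -0.001, -0.001]
wrist_force: [-0.7, -1.1, -0.0]
opening: 0.0604
[  1.4   0.7 105.3] [ 3.11815612e-04  9.99999463e-01 -7.58048208e-04 -6.34117473e-04]
```

```bash
python3 -m pendant '[{"slide":[1,0.5,40],"rotation":[0,0,0],"grip":60},{"slide":[1,0.5,80],"rotation":[0,0,0],"grip":60},{"slide":[1,0.5,100],"rotation":[0,0,0],"grip":60},{"slide":[1,0.5,104],"rotation":[0,0,0],"grip":60},{"slide":[1,0.5,104],"rotation":[0,0,0],"grip":60}]' 30; python3 -m pendant '[{"slide":[0,0,0],"rotation":[0,0,0],"grip":10},{"slide":[0,0,0],"rotation":[0,0,0],"grip":10},{"slide":[0,0,0],"rotation":[0,0,0],"grip":10},{"slide":[0,0,0],"rotation":[0,0,0],"grip":10},{"slide":[0,0,0],"rotation":[0,0,0],"grip":10},{"slide":[0,0,0],"rotation":[0,0,0],"grip":10}]' 30
python3 arc.py 3 -87 6; python3 arc.py -87 -177 6; python3 arc.py -177 -267 6;python3 arc.py -267 -357 6
```

```text
time_s: 36.8
tcp_pos: [0.4973, 0.0454, 0.0953]
eef_rot: [0.0, 1.0, -0.002, -0.001]
wrist_force: [-0.4, -0.4, -0.4]
opening: 0.0601
time_s: 37.4
tcp_pos: [0.4995, 0.046, 0.0975]
eef_rot: [0.001, 1.0, -0.0, 0.001]
wrist_force: [-0.3, -5.1, 6.1]
opening: 0.0209
[-1.0, 13.0] [-5.4, 25.3] [-12.8, 36.1] [-22.7, 44.6] [-34.5, 50.2] [-47.3, 52.5] 
[-13.0, -1.0] [-25.3, -5.4] [-36.1, -12.8] [-44.6, -22.7] [-50.2, -34.5] [-52.5, -47.3] 
[1.0, -13.0] [5.4, -25.3] [12.8, -36.1] [22.7, -44.6] [34.5, -50.2] [47.3, -52.5] 
[13.0, 1.0] [25.3, 5.4] [36.1, 12.8] [44.6, 22.7] [50.2, 34.5] [52.5, 47.3]
```

```bash
python3 -m pendant '[{"slide":[-1,13,0],"rotation":[0,0,0],"grip":10},{"slide":[-5.4,25.3,0],"rotation":[0,0,0],"grip":10},{"slide":[-12.8,36.1,0],"rotation":[0,0,0],"grip":10},{"slide":[-22.7,44.6,0],"rotation":[0,0,0],"grip":10},{"slide":[-34.5,50.2,0],"rotation":[0,0,0],"grip":10},{"slide":[-47.3,52.5,0],"rotation":[0,0,0],"grip":10},{"slide":[-47.3,52.5,0],"rotation":[0,0,0],"grip":10}]'; python3 -m pendant '[{"slide":[-13,-1,0],"rotation":[0,0,0],"grip":10},{"slide":[-25.3,-5.4,0],"rotation":[0,0,0],"grip":10},{"slide":[-36.1,-12.8,0],"rotation":[0,0,0],"grip":10},{"slide":[-44.6,-22.7,0],"rotation":[0,0,0],"grip":10},{"slide":[-50.2,-34.5,0],"rotation":[0,0,0],"grip":10},{"slide":[-52.5,-47.3,0],"rotation":[0,0,0],"grip":10},{"slide":[-52.5,-47.3,0],"rotation":[0,0,0],"grip":10}]'
```

```text
time_s: 38.1
tcp_pos: [0.4508, -0.0066, 0.0974]
eef_rot: [0.001, 1.0, -0.001, 0.001]
wrist_force: [-2.3, -2.7, 10.4]
opening: 0.0212
time_s: 38.8
tcp_pos: [0.3992, 0.0428, 0.0973]
eef_rot: [-0.0, 1.0, -0.001, 0.002]
wrist_force: [0.4, 1.3, 10.9]
opening: 0.0212
```

```bash
python3 -m pendant '[{"slide":[1,-13,-1],"rotation":[0,0,0],"grip":10},{"slide":[5.4,-25.3,-1],"rotation":[0,0,0],"grip":10},{"slide":[12.8,-36.1,-1],"rotation":[0,0,0],"grip":10},{"slide":[22.7,-44.6,-1],"rotation":[0,0,0],"grip":10},{"slide":[34.5,-50.2,-1],"rotation":[0,0,0],"grip":10},{"slide":[47.3,-52.5,-1],"rotation":[0,0,0],"grip":10},{"slide":[47.3,-52.5,-1],"rotation":[0,0,0],"grip":10}]'; python3 -m pendant '[{"slide":[13,1,0],"rotation":[0,0,0],"grip":10},{"slide":[25.3,5.4,0],"rotation":[0,0,0],"grip":10},{"slide":[36.1,12.8,0],"rotation":[0,0,0],"grip":10},{"slide":[44.6,22.7,0],"rotation":[0,0,0],"grip":10},{"slide":[50.2,34.5,0],"rotation":[0,0,0],"grip":10},{"slide":[52.5,47.3,0],"rotation":[0,0,0],"grip":10},{"slide":[52.5,47.3,0],"rotation":[0,0,0],"grip":10}]'
```

```text
time_s: 39.5
tcp_pos: [0.4467, 0.0936, 0.0974]
eef_rot: [0.001, 1.0, -0.0, 0.001]
wrist_force: [2.5, -3.4, 7.4]
opening: 0.021
time_s: 40.2
tcp_pos: [0.4993, 0.0458, 0.0976]
eef_rot: [0.0, 1.0, -0.001, 0.002]
wrist_force: [3.2, -1.7, 5.3]
opening: 0.021
```

Run:
```python
from h import *
snap("top","t13");sil("top","plate_mid",.066);o=manip.get_obs();print(o["tcp_pos"],o["opening"])
```

```text
sil plate_mid top 0.73 ctr 585.0 -69.7 size 120 254 ang 1.8 3325
[0.49920464 0.04591775 0.0975493 ] 0.02096560496986057
```

The first turn is done, so I'll repeat for the second and finish against the end stop.

```bash
python3 -m pendant '[{"slide":[-1,13,0],"rotation":[0,0,0],"grip":10},{"slide":[-5.4,25.3,0],"rotation":[0,0,0],"grip":10},{"slide":[-12.8,36.1,0],"rotation":[0,0,0],"grip":10},{"slide":[-22.7,44.6,0],"rotation":[0,0,0],"grip":10},{"slide":[-34.5,50.2,0],"rotation":[0,0,0],"grip":10},{"slide":[-47.3,52.5,0],"rotation":[0,0,0],"grip":10},{"slide":[-47.3,52.5,0],"rotation":[0,0,0],"grip":10}]'; python3 -m pendant '[{"slide":[-13,-1,0],"rotation":[0,0,0],"grip":10},{"slide":[-25.3,-5.4,0],"rotation":[0,0,0],"grip":10},{"slide":[-36.1,-12.8,0],"rotation":[0,0,0],"grip":10},{"slide":[-44.6,-22.7,0],"rotation":[0,0,0],"grip":10},{"slide":[-50.2,-34.5,0],"rotation":[0,0,0],"grip":10},{"slide":[-52.5,-47.3,0],"rotation":[0,0,0],"grip":10},{"slide":[-52.5,-47.3,0],"rotation":[0,0,0],"grip":10}]'; python3 -m pendant '[{"slide":[1,-13,0],"rotation":[0,0,0],"grip":10},{"slide":[5.4,-25.3,0],"rotation":[0,0,0],"grip":10},{"slide":[12.8,-36.1,0],"rotation":[0,0,0],"grip":10},{"slide":[22.7,-44.6,0],"rotation":[0,0,0],"grip":10},{"slide":[34.5,-50.2,0],"rotation":[0,0,0],"grip":10},{"slide":[47.3,-52.5,0],"rotation":[0,0,0],"grip":10},{"slide":[47.3,-52.5,0],"rotation":[0,0,0],"grip":10}]'
```

```text
time_s: 41.0
tcp_pos: [0.4486, -0.0066, 0.0975]
eef_rot: [0.001, 1.0, -0.001, -0.001]
wrist_force: [-1.0, -4.0, 11.0]
opening: 0.0207
time_s: 41.7
tcp_pos: [0.3991, 0.043, 0.0974]
eef_rot: [-0.001, 1.0, -0.001, 0.002]
wrist_force: [5.0, 0.9, 5.0]
opening: 0.0213
time_s: 42.4
tcp_pos: [0.4461, 0.0935, 0.0973]
eef_rot: [0.001, 1.0, -0.0, 0.0]
wrist_force: [1.4, -2.6, 9.9]
opening: 0.0213
```

```bash
python3 -m pendant '[{"slide":[13,1,0],"rotation":[0,0,0],"grip":10},{"slide":[25.3,5.4,0],"rotation":[0,0,0],"grip":10},{"slide":[36.1,12.8,0],"rotation":[0,0,0],"grip":10},{"slide":[44.6,22.7,0],"rotation":[0,0,0],"grip":10},{"slide":[50.2,34.5,0],"rotation":[0,0,0],"grip":10},{"slide":[52.3,43,0],"rotation":[0,0,0],"grip":10},{"slide":[52.3,43,0],"rotation":[0,0,0],"grip":10}]'; for i in 1 2 3; do python3 -m pendant '[{"slide":[0,2.5,0],"rotation":[0,0,0],"grip":10},{"slide":[0,2.5,0],"rotation":[0,0,0],"grip":10}]'; done
```

```text
time_s: 43.1
tcp_pos: [0.4987, 0.0508, 0.0975]
eef_rot: [-0.0, 1.0, -0.001, 0.001]
wrist_force: [3.9, -0.9, 6.9]
opening: 0.0211
time_s: 43.3
tcp_pos: [0.499, 0.049, 0.0976]
eef_rot: [-0.001, 1.0, -0.001, 0.002]
wrist_force: [4.4, 1.5, 5.0]
opening: 0.0212
time_s: 43.5
tcp_pos: [0.4992, 0.0467, 0.0976]
eef_rot: [-0.001, 1.0, -0.001, 0.002]
wrist_force: [5.7, 1.7, 5.7]
opening: 0.0213
time_s: 43.7
tcp_pos: [0.4992, 0.0454, 0.0976]
eef_rot: [-0.002, 1.0, -0.002, 0.002]
wrist_force: [4.3, 5.6, 5.1]
opening: 0.0207
```

```bash
python3 -m pendant '[{"slide":[0,2.5,0],"rotation":[0,0,0],"grip":10},{"slide":[0,2.5,0],"rotation":[0,0,0],"grip":10}]'; python3 -m pendant '[{"slide":[0,-3,0],"rotation":[0,0,0],"grip":10},{"slide":[0,-3,0],"rotation":[0,0,0],"grip":60},{"slide":[0,-3,0],"rotation":[0,0,0],"grip":60},{"slide":[0,-3,0],"rotation":[0,0,0],"grip":60},{"slide":[0,-3,-40],"rotation":[0,0,0],"grip":60},{"slide":[0,-3,-80],"rotation":[0,0,0],"grip":60},{"slide":[-40,-3,-120],"rotation":[0,0,0],"grip":60},{"slide":[-90,-3,-130],"rotation":[0,0,0],"grip":60},{"slide":[-140,-3,-130],"rotation":[0,0,0],"grip":60},{"slide":[-140,-3,-130],"rotation":[0,0,0],"grip":60},{"slide":[-140,-3,-130],"rotation":[0,0,0],"grip":60}]'
python3 - <<'E'
from h import *
a=snap("top","t14");b=snap("scene","s14")
cv2.imwrite("pics/c14.png",np.vstack([a[130:330,100:520,::-1],b[90:330,100:520,::-1]]))
lm("plate_mid",.054);sil("top","plate_mid",.066);sil("scene","plate_mid",.066);lm("crank_knob",.105);lm("block1",.004,th=.4);lm("scraper",.004,th=.4);lm("jar",0,th=.5);lm("dish",0,th=.5);lm("flask",0,th=.5);lm("chip1",.01,th=.4)
E
```

```text
time_s: 43.9
tcp_pos: [0.4992, 0.0451, 0.0976]
eef_rot: [-0.004, 1.0, -0.003, 0.002]
wrist_force: [5.6, 12.3, 4.9]
opening: 0.021
time_s: 45.0
tcp_pos: [0.3555, 0.0443, 0.2259]
eef_rot: [0.0, 1.0, -0.001, -0.001]
wrist_force: [0.5, -0.1, -1.3]
opening: 0.0601
plate_mid top 0.73 [364. 210.] [ 596.7 -139.2   54. ]
plate_mid scene 0.82 [272. 234.] [ 586.4 -135.5   54. ]
sil plate_mid top 0.98 ctr 587.9 -140.0 size 121 259 ang 2.4 3619
sil plate_mid scene 0.78 ctr 593.6 -142.7 size 131 264 ang 2.5 3011
crank_knob top 0.78 [298. 243.] [496.7  44.2 105. ]
crank_knob scene 0.66 [296. 168.] [507.1  40.8 105. ]
block1 top 0.87 [179. 261.] [440.4 392.2   4. ]
block1 top 0.56 [193. 191.] [646.  363.9   4. ]
block1 scene 0.63 [358. 111.] [448.  399.8   4. ]
block1 scene 0.43 [282. 159.] [400.2  77.8   4. ]
scraper top 0.86 [431. 258.] [ 466.8 -339.9    4. ]
scraper scene 0.67 [196. 265.] [ 478.6 -334.5    4. ]
jar scene 0.89 [381. 224.] [773.4 117.9   0. ]
dish top 0.85 [337. 153.] [774.7 -61.    0. ]
dish scene 0.59 [344. 265.] [777.6 -51.5   0. ]
dish scene 0.53 [346. 173.] [581.9 181.7   0. ]
flask top 0.61 [194. 188.] [655.7 362.    0. ]
flask scene 0.71 [402. 150.] [655.6 373.4   0. ]
chip1 top 0.53 [279. 152.] [769.9 114.8  10. ]
chip1 top 0.52 [261. 229.] [539.  158.6  10. ]
chip1 top 0.5 [262. 206.] [605.5 156.9  10. ]
chip1 top 0.41 [267. 220.] [564.4 140.6  10. ]
chip1 top 0.41 [263. 216.] [577.1 154.   10. ]
chip1 scene 0.6 [343. 174.] [582.2 165.9  10. ]
chip1 scene 0.48 [350. 176.] [602.7 174.7  10. ]
chip1 scene 0.46 [335. 167.] [546.1 168.2  10. ]
```

View pics/c14.png

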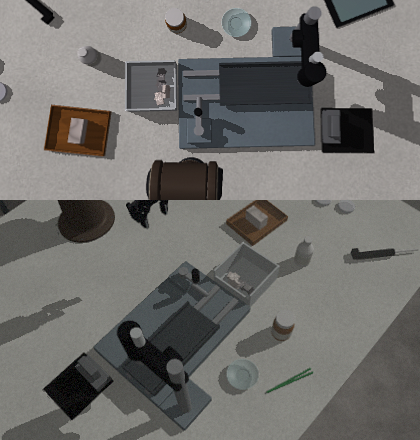

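The stage is home, but the scraper has been knocked about 50 mm along +y, to (0.47,-0.337). I'll measure its pose and put it back.

Run:
```python
from h import *
a=cv2.imread("pics/t14.png")[225:295,405:485];b=cv2.imread("pics/s14.png")[230:310,140:220]
cv2.imwrite("pics/c15.png",np.hstack([cv2.resize(cv2.convertScaleAbs(a,alpha=1.8),None,fx=5,fy=5,interpolation=cv2.INTER_CUBIC),cv2.resize(cv2.convertScaleAbs(b,alpha=1.8),(395,350),interpolation=cv2.INTER_CUBIC)]))
sil("top","scraper",.028);sil("scene","scraper",.028)
```

```text
sil scraper top 0.84 ctr 471.5 -333.8 size 59 95 ang 86.4 665
sil scraper scene 0.81 ctr 474.2 -336.0 size 111 55 ang 0.3 720
```

View pics/c15.png

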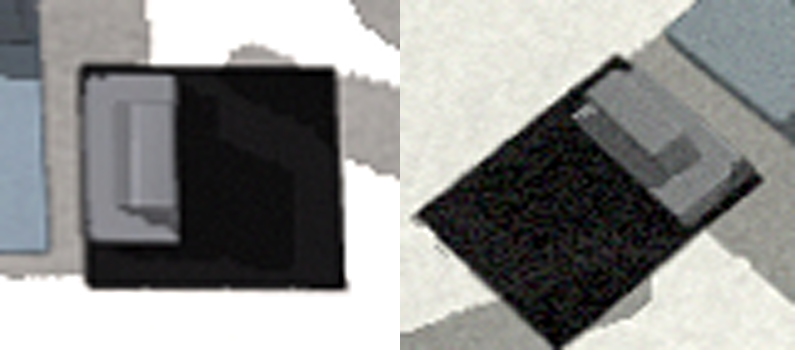

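Run:
```python
from h import *
for q in((85,76),(177,74),(179,241),(88,241)): print((at("top",(405+q[0]/5-.4,225+q[1]/5-.4),.028)*1000).round(1))
o=manip.get_obs();print(o["tcp_pos"],tool([.43,-.25,.2]),tool([.47,-.337,.1]))
```

```text
[ 517.  -308.8   28. ]
[ 519.5 -361.7   28. ]
[ 424.4 -361.7   28. ]
[ 423.  -309.9   28. ]
[0.35780864 0.04435893 0.22681936] [ 72.7 294.2  26.8] [112.9 381.2 126.8]
```

```bash
python3 -m pendant '[{"slide":[0,45,0],"rotation":[0,0,0],"grip":60},{"slide":[5,92,0],"rotation":[0,0,0],"grip":60},{"slide":[10,140,0],"rotation":[0,0,0],"grip":60},{"slide":[20,186,0],"rotation":[0,0,0],"grip":60},{"slide":[35,232,0],"rotation":[0,0,0],"grip":60},{"slide":[55,275,0],"rotation":[0,0,0],"grip":60},{"slide":[75,315,10],"rotation":[0,0,0],"grip":60},{"slide":[95,350,40],"rotation":[0,0,0],"grip":60},{"slide":[113,379,75],"rotation":[0,0,0],"grip":60},{"slide":[113,379,110],"rotation":[0,0,0],"grip":60},{"slide":[113,379,120],"rotation":[0,0,0],"grip":60},{"slide":[113,379,120],"rotation":[0,0,0],"grip":60}]'; python3 -m pendant '[{"slide":[0,0,0],"rotation":[0,0,0],"grip":60},{"slide":[0,0,0],"rotation":[0,0,0],"grip":60}]'
python3 - <<'E'
from h import *
snap("scene","s15");sil("scene","scraper",.028)
o=manip.get_obs();print(o["tcp_pos"],o["eef_rot"],tool([.471,-.3355,.0375]))
E
```

```text
time_s: 47.3
tcp_pos: [0.4682, -0.3332, 0.1044]
eef_rot: [-0.002, 1.0, -0.001, -0.002]
wrist_force: [-0.3, -0.1, -0.4]
opening: 0.0602
time_s: 47.5
tcp_pos: [0.4715, -0.3354, 0.1093]
eef_rot: [0.001, 1.0, -0.001, 0.002]
wrist_force: [-0.0, 0.4, 0.9]
opening: 0.06
sil scraper scene 0.91 ctr 475.7 -336.0 size 114 51 ang 0.4 695
[ 0.47134282 -0.33541883  0.10914475] [ 1.31774283e-03  9.99997640e-01 -6.49084678e-04  1.60074568e-03] [-0.6 -0.1 71.6]
```

```bash
python3 -m pendant '[{"slide":[0,0,30],"rotation":[0,0,0],"grip":60},{"slide":[0,0,60],"rotation":[0,0,0],"grip":60},{"slide":[0,0,70],"rotation":[0,0,0],"grip":60},{"slide":[0,0,70],"rotation":[0,0,0],"grip":60},{"slide":[0,0,70],"rotation":[0,0,0],"grip":10},{"slide":[0,0,70],"rotation":[0,0,0],"grip":10},{"slide":[0,0,70],"rotation":[0,0,0],"grip":10},{"slide":[0,0,70],"rotation":[0,0,0],"grip":10},{"slide":[0,0,70],"rotation":[0,0,0],"grip":10},{"slide":[0,0,70],"rotation":[0,0,0],"grip":10},{"slide":[0,0,70],"rotation":[0,0,0],"grip":10}]' 70; python3 -m pendant '[{"slide":[0,0,0],"rotation":[0,0,0],"grip":10}]'
python3 - <<'E'
from h import *
print(tool([.462,-.387,.0375]))
E
```

```text
time_s: 48.7
tcp_pos: [0.4715, -0.3359, 0.0387]
eef_rot: [0.001, 1.0, -0.001, 0.001]
wrist_force: [-0.2, 0.6, 6.6]
opening: 0.0232
time_s: 48.8
tcp_pos: [0.4715, -0.3359, 0.0387]
eef_rot: [0.001, 1.0, -0.001, 0.001]
wrist_force: [-0.6, 1.4, 5.2]
opening: 0.0232
[-9.4 51.1  1.3]
```

Held again. I'll lift 15 mm, shift by (-9, +51) and lower.

```bash
python3 -m pendant '[{"slide":[0,0,-8],"rotation":[0,0,0],"grip":10},{"slide":[0,0,-16],"rotation":[0,0,0],"grip":10},{"slide":[-4,20,-16],"rotation":[0,0,0],"grip":10},{"slide":[-9,40,-16],"rotation":[0,0,0],"grip":10},{"slide":[-9,51,-16],"rotation":[0,0,0],"grip":10},{"slide":[-9,51,-16],"rotation":[0,0,0],"grip":10},{"slide":[-9,51,-10],"rotation":[0,0,0],"grip":10},{"slide":[-9,51,-4],"rotation":[0,0,0],"grip":10},{"slide":[-9,51,-1],"rotation":[0,0,0],"grip":10},{"slide":[-9,51,0],"rotation":[0,0,0],"grip":10},{"slide":[-9,51,0],"rotation":[0,0,0],"grip":10}]'
```

```text
time_s: 49.9
tcp_pos: [0.4606, -0.3846, 0.0388]
eef_rot: [-0.001, 1.0, -0.0, -0.001]
wrist_force: [-6.0, 4.5, 13.7]
opening: 0.0234
```

```bash
python3 -m pendant '[{"slide":[1,1,-2],"rotation":[0,0,0],"grip":10},{"slide":[1,1,-1],"rotation":[0,0,0],"grip":60},{"slide":[1,1,-1],"rotation":[0,0,0],"grip":60},{"slide":[1,1,-1],"rotation":[0,0,0],"grip":60},{"slide":[0,0,-30],"rotation":[0,0,0],"grip":60},{"slide":[0,0,-75],"rotation":[0,0,0],"grip":60},{"slide":[0,0,-120],"rotation":[0,0,0],"grip":60},{"slide":[-30,-40,-150],"rotation":[0,0,0],"grip":60},{"slide":[-60,-85,-170],"rotation":[0,0,0],"grip":60},{"slide":[-80,-135,-170],"rotation":[0,0,0],"grip":60},{"slide":[-100,-185,-170],"rotation":[0,0,0],"grip":60},{"slide":[-100,-185,-170],"rotation":[0,0,0],"grip":60}]'; python3 -m pendant '[{"slide":[0,0,0],"rotation":[0,0,0],"grip":60},{"slide":[0,0,0],"rotation":[0,0,0],"grip":60}]'
python3 - <<'E'
from h import *
a=snap("top","t16");b=snap("scene","s16")
cv2.imwrite("pics/c16.png",np.vstack([np.hstack([cv2.resize(x[:,:,::-1],(390,300),interpolation=cv2.INTER_CUBIC) for x in(a[210:310,390:520],b[220:320,110:240])]),np.hstack([cv2.resize(x[:,:,::-1],(390,300),interpolation=cv2.INTER_CUBIC) for x in(a[170:300,130:300],b[90:220,240:410])])]))
lm("scraper",.004,th=.4);sil("top","scraper",.028);sil("scene","mat",.004);sil("top","plate_mid",.066);lm("block1",.004,th=.5);print(manip.get_obs()["wrist_force"])
E
```

```text
time_s: 51.1
tcp_pos: [0.3589, -0.1972, 0.2061]
eef_rot: [-0.001, 1.0, -0.001, -0.001]
wrist_force: [-0.5, -0.3, -0.4]
opening: 0.0602
time_s: 51.3
tcp_pos: [0.3618, -0.2009, 0.2071]
eef_rot: [0.001, 1.0, -0.0, 0.001]
wrist_force: [0.1, 0.5, 0.3]
opening: 0.0602
scraper top 0.73 [449. 262.] [ 456.9 -392.3    4. ]
scraper top 0.7 [336. 152.] [777.  -57.2   4. ]
scraper scene 0.78 [177. 280.] [ 474.5 -398.2    4. ]
sil scraper top 0.66 ctr 464.3 -384.1 size 91 55 ang 1.6 617
sil mat scene 0.92 ctr 464.3 -387.7 size 130 150 ang 1.1 1634
sil plate_mid top 0.87 ctr 588.5 -139.1 size 126 262 ang 2.3 3717
block1 top 0.61 [177. 258.] [446.9 397.6   4. ]
block1 scene 0.74 [356. 111.] [441.4 394.8   4. ]
[-0.24555328 -0.12027645 -0.13332956]
```

View pics/c16.png

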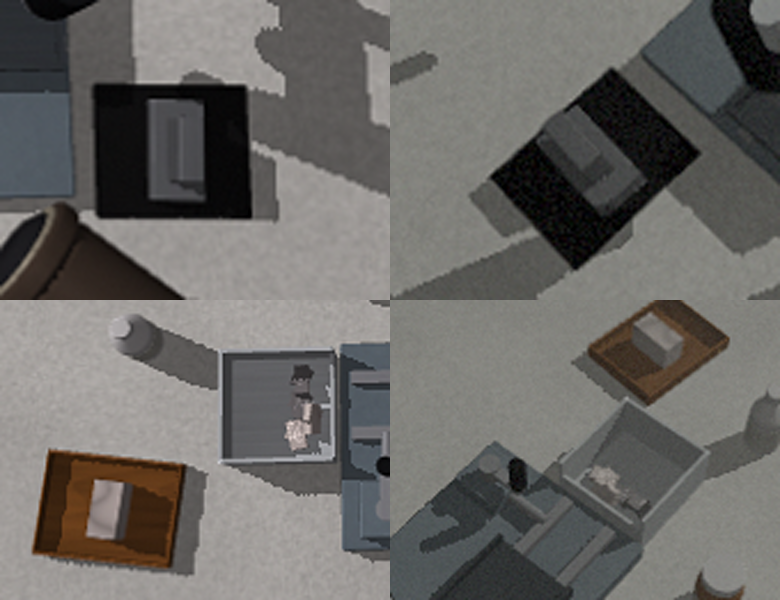

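The scraper is upright in the middle of its mat, the block stands in the rack, the chips are in the catch tray, the stage is home and the arm is clear, so I'm handing in.

```bash
python3 -c "
from bench import manip
print(manip.hand_in())"
```

```text
the job is handed in; nothing more can be done
None
```

The job is done and handed in at about 51 s of robot time, with one deviation: I had to re-centre the scraper after the stage was already home.

- **Stage out:** I wound the crank two turns out to its end stop, which I could feel as about 12 N at the knob.
- **Specimen block:** Only one block was there. It now stands the same way up in the middle of the wooden tray.
- **Chips:** I wiped all four into the catch tray with the scraper. The top and side pictures showed the plate clean, and the gripper stayed clear of the chips.
- **Scraper:** I stood it upright in the middle of its mat and checked that in a picture before winding home. While I was winding home it was knocked about 50 mm along the mat, still upright.
- **Stage home:** I wound the crank two turns back to the other end stop, again about 12 N at the knob.
- **Re-centring:** I then picked the scraper up and stood it back in the middle of the mat.

**Last checks:**
- The outlines put the scraper within about 4 mm of the mat centre.
- The network's scraper point from the side camera was about 10 mm off. I trusted the outlines and the picture instead.
- The plate is at its home position, about -139 mm in world y.
- The block is in the tray and the chips are in the catch tray.
- The jar, dish and bottle stayed where they were, to within the network's scatter of about 10–15 mm.
- The arm was clear of everything and the wrist force was near zero.

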